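Lay out a stripped wheel hub and load the parts washer

ROBOT

A 7-joint arm with a two-finger parallel gripper is mounted at the origin on the work surface. World frame = base frame: x ahead of the robot, y to its left, z up, the work surface at z = 0. Lengths are in m, angles in rad, forces in N, time in s.
With the tool pointing down it reaches from about 0.425 to 0.95 m from the base axis. Payload 4.7 kg.
Tool frame: the origin (TCP) lies at the very end of the fingers, on their centre line; the grasp point (between the pads) lies 19 mm behind it (r.pinch_z is the distance from the TCP to the grasp point, in m); z points along the fingers, y is the direction in which the jaws open and shut (so a half turn about z gives the same grasp; the last joint's range is limited). The gripper opens to 85 mm and grips with 20 to 120 N. Pads are 22 mm wide; open, the fingers measure 114 mm over their backs; the gripper's body (76 mm by 85 mm) begins 54 mm behind the grasp point. The pads swing forward as they close: fully open they stand 13 mm farther back than shut.
Start: joints at [1.207, 0.469, -0.049, 1.532, 0.024, 1.141, -0.082], TCP at [0.222, -0.638, 0.231] pointing down, gripper open.
Joint ranges: [-2.59, 2.59], [-0.33, 1.99], [-1.39, 1.29], [0.1, 2.45], [-1.04, 4.18], [0.21, 1.99], [-2.66, 2.66]. Speed limits (rad/s): [2.57, 2.57, 3.14, 3.14, 3.14, 3.14, 3.14].

INTERFACE

Orientations are given as a rotation vector (axis times angle).
In Python, from workcell import r, imaging gives the robot as it stands. The module is installed in compiled form; this text tells all that it offers.
- The arm moves only by the shell command python3 -m inch 'ROWS' [FORCE]. ROWS is JSON, a list that holds one entry, the list of rows, each a list of 7 numbers: the shift along the tool's x, y, z as a fraction of full scale, then the turn, a rotation vector about the tool's x, y, z as a fraction of full scale, then the opening in per cent of the stroke, from 0 (shut) to 100 (fully open). A call has 1 to 8 rows; each row is the pose to reach, as a shift and turn from the pose measured when the call began, along the tool's axes at that moment; what a row does not reach only later rows make up. Full scale, the value 1, is 12 cm for a shift and 0.5 rad for a turn. A row lasts 1/12 s, in which the tool goes at most 41.7 mm and 7.16 degrees, less where a joint would pass 70% of its speed; a pose out of reach is approached as far as the arm can. A call with a number of a shift or a turn outside -1 to 1 is refused whole. A call with a gripper value outside its range is refused whole. The fingers move at their own pace and stop on an object; FORCE is the grip in N (left out, the last holds). Time passes only in rows, so rows that repeat a pose let the fingers close. It gives the time, the measured TCP pose, the force and the opening at its end, in the units of the state.
- r.get_obs(): the state, without advancing time (a new reading comes with each control period).
- imaging.grab_frame(name): name is "scene" or "side" or "wrist"; returns (picture, depth): 384x512x3 uint8, blue, green, red; 384x512 float32, m along the optical axis (not along the pixel's ray), 0 where there is no reading.
- imaging.get_calibration(name): a dict with "mtx" (3x3 intrinsics, pixels), "k1" (the pictures are not rectified: a ray, as slopes to the right and down, at radius r is drawn at 1 + k1 r^2 times it, then the intrinsics apply), "extrinsics" (4x4, takes a point from camera to world coordinates). Camera axes: x right, y up, looking along -z (the intrinsics and any distortion apply to the point x, -y, -z); pixel columns grow to the right and rows downward; lengths in m; the calibration is good to about 2 mm. A picture is of the moment at which its call begins: read the wrist's pose just before it. get_calibration takes no time and is no camera call; for the wrist camera it gives the pose at the moment of the call.
- r.job_done(): hands the job in, once; it reports no verdict.
The state is a dict: "time": time; "joint_pos": joint angles; "joint_velocities": joint speeds; "tau": joint torques, N m; "position": TCP position; "orientation": TCP orientation; "contact_force": force on the tool from outside, world axes, zero at the start; "torque": the same for the moment, N m; "grip_width": finger opening in m.
Only numpy, scipy, OpenCV 4.12 (cv2) and the standard library are available. Lean on these libraries where they do the work, as an engineer would, in place of code of your own. Each camera call takes 0.05 s, during which the arm holds its last target. There are 200 camera calls.

TASK

Lay out the stripped wheel hub: lift the yellow-framed guard of the parts washer, lay the orange-sealed bearing flat on the middle of the washer's round turntable, and lower the guard gently until it is fully shut, without letting it slam. On the black mat, slip the brass spacer ring over the hub's stub so that it lies flat on the flange, stand the red dust cap dome up on the white ring between the hub and the blue dish, and lay the hexagon nut flat on the white ring directly behind the blue dish (on the side away from the robot). Let go of everything and leave it all at rest.

Things in the scene. Friction and masses are not known exactly. Their poses are not given: they have to be found in the camera images.
- bearing: Steel ball bearing, a ring 60 mm in outer diameter, 26 mm bore, 20 mm high, 150 to 310 g, with an orange seal band on its top face; it lies flat. (A look-alike with a blue seal is a bystander.) Origin: centre of its underside, z up.
- spacer: Plain brass ring, 50 mm outer diameter, 34 mm bore, 18 mm high, about 120 g, lying flat. Origin: centre of its underside, z up.
- cap: Red dust cap, round, 46 mm in diameter with upright sides to 26 mm and a low dome to 38 mm, about 80 g, standing dome up. Origin: centre of its underside, z up.
- nut: Bright hexagon nut, 36 mm across flats (41.6 mm across corners), 22 mm high, with a black disc on its top, about 110 g, lying flat. Origin: centre of its underside, z up; one pair of flats faces along its x axis (others at 60 degrees).
- hub: Wheel hub fixed at the left or right end of the mat: dark flange 72 mm in diameter, its top 25 mm above the origin, and a bright central stub 16 mm in diameter, its top 55 mm above the origin. Origin: centre of its underside (on the mat's top), z up. The spacer goes over the stub, its underside on the flange.
- dish: Blue round dish holding split pins, fixed on the mat at the other end from the hub, 72 mm in diameter, 16 mm high. Origin: centre of its underside (on the mat's top); x points straight behind it (away from the robot, same as the mat's x). The nut's white ring is centred 80 mm behind it, along its +x.
- mat: Fixed black rubber mat, 180 (x) by 320 (y) by 3 mm, turned up to 10 degrees. Origin: on the table under the centre of the middle white ring (56 mm diameter), the cap's place, midway between hub and dish, which stand 105 mm to either side along the mat's y. x points away from the robot. Two more white rings lie 80 mm behind the hub and behind the dish.
- washer: Fixed red tub, open on top, 180 (x) by 200 (y) by 85 mm high, 8 mm walls, turned 0 to 26 degrees. Origin: on the table under its centre; x points from its front (robot side) to its back. Inside, centred on the origin, a round aluminium turntable (does not turn), 104 mm in diameter, its top 40 mm above the table (tub floor: 35 mm). The bearing belongs in its middle.
- guard (a joint): Angle (rad) of the washer's guard, a clear window in a yellow frame, 6 mm thick: 0 shut on the tub's rim, growing as it is lifted, 1.8 fully open (just beyond upright); at the start 0 to 0.12. The hinge line runs along the washer's y, 92 mm behind its origin, 86 mm above the table. It is stiff and stays where it is left; about 4 N at the bar lifts it.
- guard_bar (a point): Middle of the guard's round black handle bar, 12 mm thick, 130 mm long along the washer's y, on two arms 60 mm to either side. Shut: 132 mm in front of the washer's origin, 90 mm up, its axis 42 mm from the tub's front. Can be pinched from above, a finger on each side; it turns in the fingers as the guard swings. 224 mm out from the hinge, 4 mm above the guard's underside.
Not all that is in view belongs to the job. Leave any purple look-alike of the nut alone. Leave any green look-alike of the spacer alone.

How it is judged:
By the outcome, as a careful person would: the job done as asked, in the order asked, and still so for the second after the job is handed in, with the robot touching nothing.
It also fails if it takes over 128 s, if anything falls off the work surface, if the arm or the gripper's body presses on something with over 40 N, if the wrist force passes 120 N, or if a joint passes its speed limit or range.

## Working session

There is one attempt and no reset: what is moved stays moved. The work goes in short steps, Python scripts to look and compute and a shell command to move; the robot and the scene stay as the last step left them, time stands still between calls to the robot, and variables do not carry over. Pictures are saved under pics/ and viewed, about 12 in all and at most 16, crops included, and the job is handed in when it is done.

```bash
mkdir -p pics; cat > h.py <<'E'
import numpy as np, cv2
from scipy.spatial.transform import Rotation as R
from workcell import r, imaging
def grab(n):
    c=imaging.get_calibration(n); p,d=imaging.grab_frame(n); return p,d,c
def pts(uv,z,c):  # depth-> world
    K=np.array(c["mtx"],float);uv=np.asarray(uv,float).reshape(-1,2);z=np.asarray(z,float).ravel()
    k1=float(c["k1"])
    xy=np.stack([(uv[:,0]-K[0,2])/K[0,0],(uv[:,1]-K[1,2])/K[1,1]],1)
    s=xy.copy()
    for _ in range(20): s=xy/(1+k1*(s**2).sum(1,keepdims=True))
    P=np.stack([s[:,0]*z,-s[:,1]*z,-z,np.ones_like(z)],1)
    return (P@np.array(c["extrinsics"]).T)[:,:3]
def cloud(d,c):
    v,u=np.mgrid[:d.shape[0],:d.shape[1]]
    return pts(np.stack([u.ravel(),v.ravel()],1),d.ravel(),c).reshape(*d.shape,3)
def move(target,yaw=None):
    """rows needed: shift (fraction, tool axes) to a world target; turn for tool pointing down with jaw (tool y) along yaw"""
    o=r.get_obs(); Rt=R.from_rotvec(o["orientation"])
    s=Rt.inv().apply(np.array(target)-o["position"])/.12
    out=[s]
    if yaw is not None:
        best=None
        for y in (yaw,yaw+np.pi):
            Y=np.array([np.cos(y),np.sin(y),0]);Z=np.array([0,0,-1.]);X=np.cross(Y,Z)
            w=(Rt.inv()*R.from_matrix(np.stack([X,Y,Z],1))).as_rotvec()
            if best is None or np.linalg.norm(w)<np.linalg.norm(best): best=w
        out.append(best/.5)
    print("t",o["time"],"shift",np.round(s,3),"turn",np.round(out[1],3) if yaw is not None else "")
E
python3 - <<'E'
from h import *
o=r.get_obs();print(o, r.pinch_z)
for n in("scene","side"):
    p,d,c=grab(n);cv2.imwrite(f"pics/{n}0.png",p);np.savez(f"{n}0.npz",p=p,d=d,**{k:np.array(v) for k,v in c.items()})
    print(n,c["extrinsics"])
E
```

```text
{'time': 0.0, 'joint_pos': array([ 1.20712658,  0.469464  , -0.0485925 ,  1.53368222,  0.02410004,
        1.14100566, -0.08230449]), 'joint_velocities': array([-1.01507669e-03,  7.02282861e-04, -4.23105986e-05, -5.25578257e-04,
        1.35481123e-03,  9.92379117e-04,  1.40262890e-03]), 'tau': array([ 4.13769185e-04, -5.10313332e+01, -4.67047573e-02, -2.37713438e+01,
        1.07039331e-02,  7.41812139e-03, -5.50802550e-07]), 'position': array([ 0.22159005, -0.63697572,  0.23025116]), 'orientation': array([-3.09577332e+00, -5.23119295e-01,  6.29796795e-04]), 'contact_force': array([0.63128415, 0.12200233, 0.98385111]), 'torque': array([ 0.00199187, -0.02832632,  0.0143115 ]), 'grip_width': 0.08556943799164508} 0.0187
scene [[-0.57693057 -0.50740614  0.6400704   1.16295685]
 [ 0.81654166 -0.33884267  0.46738139  0.47505543]
 [-0.02026903  0.79229076  0.60980695  0.71184517]
 [ 0.          0.          0.          1.        ]]
side [[ 0.9667568   0.16645933 -0.19409425  0.31924247]
 [-0.25568099  0.62065271 -0.74122699 -0.70067104]
 [-0.00291903  0.76621244  0.64258071  0.68268111]
 [ 0.          0.          0.          1.        ]]
```

View pics/scene0.png

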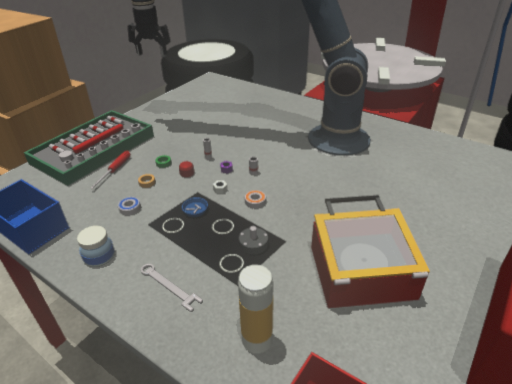

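View pics/side0.png

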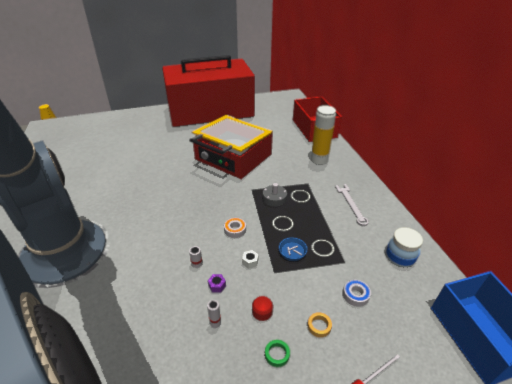

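```bash
cat > m.py <<'E'
from h import *
V={}
for n in("scene","side"):
    f=np.load(f"{n}0.npz");V[n]=(f["p"],f["d"],cloud(f["d"],f))
def circ(x,y):
    A=np.c_[2*x,2*y,np.ones_like(x)];s=np.linalg.lstsq(A,x*x+y*y,rcond=None)[0];return s[0],s[1],np.sqrt(s[2]+s[0]**2+s[1]**2)
seeds=dict(bearing=((255,192),(235,222)),spacer=((147,175),(319,316)),cap=((187,166),(262,306)),nut=((220,181),(250,256)),hub=((252,230),(275,187)),dish=((195,206),(292,250)),purple=((226,162),(216,280)),blue=((129,201),(357,285)),green=((163,157),(278,345)),guard=((367,245),(233,133)))
if __name__=="__main__":
  for k,s in seeds.items():
    for n,uv in zip(V,s):
        p,d,C=V[n];c0=C[uv[1],uv[0]]
        m=(np.linalg.norm(C[...,:2]-c0[:2],axis=2)<.05)&(C[...,2]>(.008 if k not in("hub","dish") else .007))&(d>0)
        q=C[m]
        zt=np.percentile(q[:,2],95); t=q[q[:,2]>zt-.006]
        (cx,cy),rad=cv2.minEnclosingCircle(t[:,:2].astype(np.float32))
        print(k,n,np.round(c0,3),len(q),"ztop %.3f"%zt,"mec",np.round([cx,cy,rad],4),"med",np.round((t.min(0)+t.max(0))/2,4))
  a=cv2.resize(V["scene"][0][130:280,100:300],None,fx=4,fy=4,interpolation=2);cv2.imwrite("pics/crop1.png",a)
  # table height check
  for n in V:
    print(n,V[n][2][300,100] if n=="scene" else V[n][2][150,100])
E
python3 m.py
```

```text
bearing scene [ 0.43  -0.054  0.017] 221 ztop 0.019 mec [ 0.45   -0.0404  0.0303] med [ 0.4498 -0.0403  0.0169]
bearing side [ 0.449 -0.027  0.016] 316 ztop 0.022 mec [ 0.4436 -0.0413  0.0313] med [ 0.4445 -0.0416  0.0197]
spacer scene [ 0.542 -0.375  0.016] 114 ztop 0.016 mec [ 0.5556 -0.3614  0.0275] med [ 0.5563 -0.3634  0.0139]
spacer side [ 0.557 -0.349  0.015] 308 ztop 0.019 mec [ 0.5517 -0.3652  0.0258] med [ 0.5519 -0.3648  0.0165]
cap scene [ 0.456 -0.288  0.032] 171 ztop 0.036 mec [ 0.4528 -0.2972  0.0203] med [ 0.4525 -0.2976  0.0337]
cap side [ 0.444 -0.307  0.036] 398 ztop 0.037 mec [ 0.4469 -0.3004  0.0201] med [ 0.4462 -0.3008  0.0355]
nut scene [ 0.446 -0.168  0.019] 120 ztop 0.021 mec [ 0.4617 -0.1564  0.021 ] med [ 0.4615 -0.1572  0.0181]
nut side [ 0.457 -0.157  0.021] 206 ztop 0.024 mec [ 0.4564 -0.1584  0.0201] med [ 0.4559 -0.1582  0.0218]
hub scene [0.596 0.055 0.055] 616 ztop 0.050 mec [0.5912 0.0533 0.009 ] med [0.5904 0.0531 0.0511]
hub side [0.586 0.049 0.05 ] 432 ztop 0.051 mec [0.5851 0.0509 0.0085] med [0.586  0.051  0.0532]
dish scene [ 0.563 -0.163  0.
[... 440 characters left out ...]
] 269 ztop 0.021 mec [ 0.6678 -0.3148  0.0308] med [ 0.6675 -0.3153  0.019 ]
blue side [ 0.669 -0.302  0.021] 503 ztop 0.021 mec [ 0.6635 -0.3141  0.031 ] med [ 0.6634 -0.3144  0.0193]
green scene [ 0.439 -0.411  0.012] 97 ztop 0.016 mec [ 0.451  -0.3979  0.0275] med [ 0.4532 -0.3979  0.0139]
green side [ 0.456 -0.384  0.008] 331 ztop 0.019 mec [ 0.4487 -0.4002  0.0254] med [ 0.4491 -0.4002  0.0167]
guard scene [0.535 0.311 0.098] 1364 ztop 0.101 mec [0.5353 0.3112 0.05  ] med [0.5337 0.3114 0.0998]
guard side [0.518 0.294 0.101] 391 ztop 0.105 mec [0.5174 0.2929 0.0492] med [0.5173 0.2924 0.1032]
scene [ 9.16412381e-01 -1.26478585e-01 -7.22562142e-04]
side [0.06129191 0.47596201 0.00110864]
```

View pics/crop1.png

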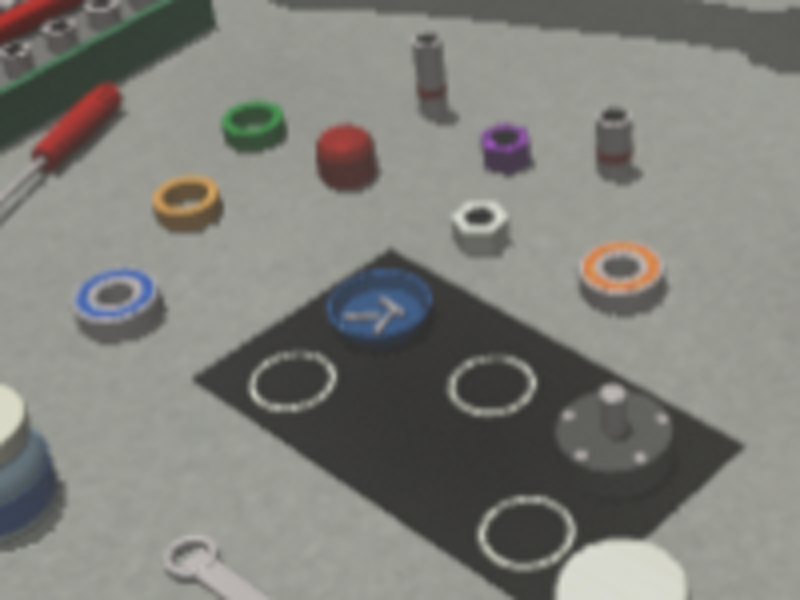

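```bash
cat > w.py <<'E'
from m import *
for n in V:
    p,d,C=V[n];h=cv2.cvtColor(p,cv2.COLOR_BGR2HSV)
    box=(C[...,0]>.3)&(C[...,0]<.75)&(C[...,1]>.13)&(C[...,1]<.5)&(d>0)
    y=box&(h[...,0]>18)&(h[...,0]<32)&(h[...,1]>150)&(C[...,2]>.07)
    rect=cv2.minAreaRect(C[y][:,:2].astype(np.float32));q=C[y]
    print(n,"yellow",y.sum(),rect,np.round(cv2.boxPoints(rect),3).tolist(),"z",q[:,2].min(),q[:,2].max())
    A=np.c_[q[:,:2],np.ones(len(q))];print(" plane",np.linalg.lstsq(A,q[:,2],rcond=None)[0])
    b=box&(C[...,2]>.075)&(C[...,2]<.125)&~y&(h[...,2]<110)&(h[...,1]<120)
    q=C[b];rect=cv2.minAreaRect(q[:,:2].astype(np.float32));print(" bar",len(q),rect,np.round(cv2.boxPoints(rect),3).tolist(),np.percentile(q[:,2],[5,50,95]))
a=V["scene"][0][180:310,290:450];b=V["side"][0][100:190,170:290]
cv2.imwrite("pics/w.png",np.hstack([cv2.resize(a,(400,325)),cv2.resize(b,(400,325))]))
E
python3 w.py
```

```text
scene yellow 1876 ((0.523752748966217, 0.30874013900756836), (0.17767135798931122, 0.19952568411827087), 40.24833297729492) [[0.39100000262260437, 0.3269999921321869], [0.5199999809265137, 0.17499999701976776], [0.656000018119812, 0.28999999165534973], [0.5270000100135803, 0.44200000166893005]] z 0.08335880835248133 0.10940603149101846
 plane [-0.07242983 -0.06133115  0.15569981]
 bar 441 ((0.5098210573196411, 0.2939414083957672), (0.23514066636562347, 0.19522610306739807), 39.605587005615234) [[0.3569999933242798, 0.2939999997615814], [0.48100000619888306, 0.14399999380111694], [0.6629999876022339, 0.2939999997615814], [0.5379999876022339, 0.4440000057220459]] [0.07700768 0.11022507 0.11421249]
side yellow 561 ((0.5167804956436157, 0.30761098861694336), (0.1880786269903183, 0.203960582613945), 40.11642074584961) [[0.3790000081062317, 0.32499998807907104], [0.5109999775886536, 0.16899999976158142], [0.6539999842643738, 0.28999999165534973], [0.5230000019073486, 0.44600000977516174]] z 0.0900423894372111 0.1141626033074048
 plane [-0.06940709 -0.0491521   0.15194892]
 bar 194 ((0.45095667243003845, 0.22628098726272583), (0.09139126539230347, 0.18078264594078064), 56.7257194519043) [[0.3499999940395355, 0.23800000548362732], [0.5009999871253967, 0.1379999965429306], [0.5519999861717224, 0.2150000035762787], [0.4000000059604645, 0.3140000104904175]] [0.08603976 0.11297188 0.11727764]
```

View pics/w.png

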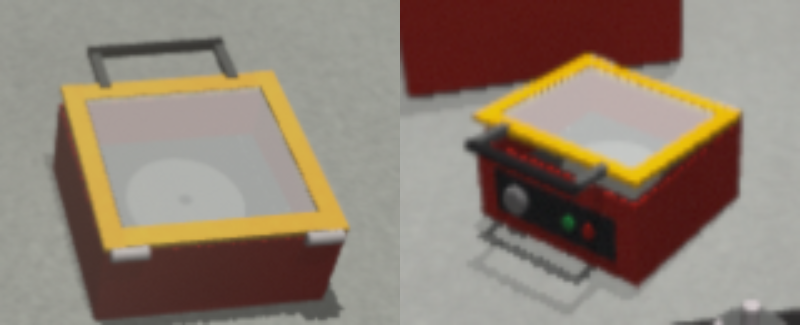

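```bash
cat > w2.py <<'E'
from m import *
a=np.radians(40.2);ex=np.array([np.cos(a),np.sin(a)]);ey=np.array([-ex[1],ex[0]]);c=np.array([.520,.308])
for n in V:
    p,d,C=V[n]
    L=np.stack([(C[...,:2]-c)@ex,(C[...,:2]-c)@ey,C[...,2]],-1)
    m=(L[...,0]<-.115)&(L[...,0]>-.17)&(abs(L[...,1])<.09)&(L[...,2]>.09)&(d>0)
    q=L[m];mm=abs(q[:,1])<.05
    print(n,"bar",m.sum(),"x",np.percentile(q[mm,0],[5,50,95]).round(4),"yrange",np.percentile(q[:,1],[2,98]).round(4),"z",np.percentile(q[mm,2],[5,50,95]).round(4),"slope",np.polyfit(q[mm,1],q[mm,0],1).round(3))
    h=cv2.cvtColor(p,cv2.COLOR_BGR2HSV);y=(h[...,0]>18)&(h[...,0]<32)&(h[...,1]>150)&(abs(L[...,0])<.13)&(abs(L[...,1])<.13)&(L[...,2]>.07)
    q=L[y];print(" frame",np.percentile(q[:,0],[1,99]).round(4),np.percentile(q[:,1],[1,99]).round(4), np.polyfit(q[:,0],q[:,2],1))
E
python3 w2.py; python3 -c "
from h import *
b=np.array([.52,.308])+np.array([.764,.645])*-.131
print(b); move([b[0],b[1],.20],np.radians(40.2))"
```

```text
scene bar 254 x [-0.1315 -0.1256 -0.1226] yrange [-0.0654  0.0607] z [0.1062 0.1117 0.1147] slope [-0.01  -0.126]
 frame [-0.0836  0.0908] [-0.1007  0.0966] [-0.09490928  0.09914667]
side bar 164 x [-0.1385 -0.1352 -0.1302] yrange [-0.0636  0.0651] z [0.1078 0.1143 0.1177] slope [ 0.002 -0.135]
 frame [-0.09    0.0859] [-0.0993  0.1011] [-0.08439758  0.10065843]
[0.419916 0.223505]
t 0.1 shift [ 3.917 -6.229  0.264] turn [-3.000e-03  2.000e-03  2.408e+00]
```

```bash
cat >> h.py <<'E'
def plan(*wps, step=.118):
    """wps: (x,y,z,yaw or None) sequence; prints each call's shift and turn-z, assuming each call arrives"""
    o=r.get_obs(); P=np.array(o["position"]); M=R.from_rotvec(o["orientation"])
    print("t %.2f"%o["time"],"pos",P.round(4),"jawyaw %.1f"%np.degrees(np.arctan2(*M.apply([0,1,0])[1::-1])),"F",np.round(o["contact_force"],1),"w %.4f"%o["grip_width"])
    for w in wps:
        T=np.array(w[:3]); 
        if w[3] is None: tot=R.identity()
        else:
            c=[]
            for y in (w[3],w[3]+180):
                Y=np.array([np.cos(np.radians(y)),np.sin(np.radians(y)),0]);Z=np.array([0,0,-1.])
                c.append((M.inv()*R.from_matrix(np.stack([np.cross(Y,Z),Y,Z],1))))
            tot=min(c,key=lambda q:q.magnitude())
        n=int(max(1,np.ceil(np.abs(M.inv().apply(T-P)).max()/step),np.ceil(tot.magnitude()/.49)))
        rv=tot.as_rotvec()/n; d=(T-P)/n
        for i in range(n):
            print("  ",(M.inv().apply(d)/.12).round(3).tolist(),(rv/.5).round(3).tolist()); M=M*R.from_rotvec(rv)
        P=T
        print("  -- at",T)
E
python3 -c "
from h import *
plan((.42,-.33,.33,None),(.5,-.2,.36,0),(.47,.0,.36,20))
c=imaging.get_calibration('wrist');print(np.linalg.inv(np.array(c['extrinsics']))@np.r_[r.get_obs()['position'],1],c['extrinsics'],c['mtx'])"
```

```text
t 0.10 pos [ 0.2216 -0.637   0.2304] jawyaw -70.8 F [0.1 0.6 0.1] w 0.0851
   [0.801, -0.625, -0.276] [0.0, 0.0, 0.0]
   [0.801, -0.625, -0.276] [0.0, 0.0, 0.0]
   [0.801, -0.625, -0.276] [0.0, 0.0, 0.0]
  -- at [ 0.42 -0.33  0.33]
   [0.329, -0.268, -0.083] [-0.001, -0.001, -0.824]
   [0.408, -0.114, -0.083] [-0.001, -0.001, -0.824]
   [0.42, 0.059, -0.083] [-0.001, -0.001, -0.824]
  -- at [ 0.5  -0.2   0.36]
   [0.833, -0.125, 0.0] [-0.0, -0.0, -0.349]
   [0.842, 0.022, 0.0] [-0.0, -0.0, -0.349]
  -- at [0.47 0.   0.36]
[-0.00101474 -0.03255737 -0.16096201  1.        ] [[ 0.32904774  0.89659045  0.29640031  0.29885624]
 [-0.94431233  0.31286416  0.1019325  -0.6113962 ]
 [-0.00134133 -0.31343512  0.94960867  0.37300948]
 [ 0.          0.          0.          1.        ]] [[291.83643205   0.         256.36786019]
 [  0.         291.83643205 186.77996084]
 [  0.           0.           1.        ]]
```

```bash
A='python3 -m inch'
$A '[[[0.8,-0.62,-0.27,0,0,0,100],[0.8,-0.62,-0.27,0,0,0,100],[0.8,-0.62,-0.27,0,0,0,100],[0.8,-0.62,-0.27,0,0,0,100]]]' 40 >/dev/null
$A '[[[0.8,-0.62,-0.27,0,0,0,100],[0.8,-0.62,-0.27,0,0,0,100],[0.8,-0.62,-0.27,0,0,0,100],[0.8,-0.62,-0.27,0,0,0,100]]]'
$A '[[[0.8,-0.62,-0.27,0,0,0,100],[0.8,-0.62,-0.27,0,0,0,100],[0.8,-0.62,-0.27,0,0,0,100],[0.8,-0.62,-0.27,0,0,0,100]]]' >/dev/null
$A '[[[0.33,-0.27,-0.08,0,0,-0.82,100],[0.33,-0.27,-0.08,0,0,-0.82,100],[0.33,-0.27,-0.08,0,0,-0.82,100],[0.33,-0.27,-0.08,0,0,-0.82,100]]]' >/dev/null
$A '[[[0.41,-0.11,-0.08,0,0,-0.82,100],[0.41,-0.11,-0.08,0,0,-0.82,100],[0.41,-0.11,-0.08,0,0,-0.82,100],[0.41,-0.11,-0.08,0,0,-0.82,100]]]' >/dev/null
$A '[[[0.42,0.06,-0.08,0,0,-0.82,100],[0.42,0.06,-0.08,0,0,-0.82,100],[0.42,0.06,-0.08,0,0,-0.82,100],[0.42,0.06,-0.08,0,0,-0.82,100],[0.42,0.06,-0.08,0,0,-0.82,100],[0.42,0.06,-0.08,0,0,-0.82,100]]]'
cat > wm.py <<'E'
from h import *
import sys
n=sys.argv[1]
p,d,c=grab("wrist");cv2.imwrite(f"pics/{n}.png",p);np.savez(f"{n}.npz",p=p,d=d,**{k:np.array(v) for k,v in c.items()})
C=cloud(d,c)
G=dict(bearing=(.447,-.041),spacer=(.5538,-.3633),cap=(.4498,-.299),nut=(.459,-.1575),hub=(.588,.052),dish=(.570,-.156))
for k,g in G.items():
    m=(np.linalg.norm(C[...,:2]-g,axis=2)<.045)&(C[...,2]>.008)&(d>0);q=C[m]
    if len(q)<80: continue
    zt=np.percentile(q[:,2],95);t=q[q[:,2]>zt-.006]
    (x,y),ra=cv2.minEnclosingCircle(t[:,:2].astype(np.float32))
    print(k,len(q),"ztop %.4f"%zt,"mec",np.round([x,y,ra],4),"mid",((t.min(0)+t.max(0))/2).round(4)[:2])
print("table z",np.median(C[...,2][d>0]))
E
python3 wm.py wr1; python3 -c "
from h import *
plan((.47,.0,.36,20))"
```

```text
time: 0.77
position: [0.3656, -0.4201, 0.2999]
orientation: [-3.089, -0.557, -0.015]
contact_force: [1.5, -0.1, 1.0]
grip_width: 0.0857
time: 2.27
position: [0.5104, -0.1751, 0.3656]
orientation: [2.171, 2.265, 0.023]
contact_force: [-0.1, 0.3, 0.2]
grip_width: 0.0851
bearing 1043 ztop 0.0216 mec [ 0.4479 -0.0431  0.0305] mid [ 0.4481 -0.0433]
spacer 345 ztop 0.0194 mec [ 0.5545 -0.3651  0.0251] mid [ 0.5549 -0.3648]
cap 558 ztop 0.0385 mec [ 0.4494 -0.2993  0.0201] mid [ 0.45   -0.2993]
nut 17602 ztop 0.4590 mec [ 0.4713 -0.1667  0.0322] mid [ 0.4713 -0.1648]
hub 818 ztop 0.0295 mec [0.5894 0.0425 0.0344] mid [0.5894 0.0296]
dish 16057 ztop 0.4591 mec [ 0.5533 -0.1588  0.0285] mid [ 0.5533 -0.163 ]
table z 0.0008765719375547487
t 2.32 pos [ 0.5104 -0.1752  0.3657] jawyaw 2.4 F [-0.5 -0.6  0.6] w 0.0851
   [0.736, -0.138, 0.027] [0.015, -0.004, -0.307]
   [0.749, -0.023, 0.026] [0.015, -0.004, -0.307]
  -- at [0.47 0.   0.36]
```

View pics/wr1.png

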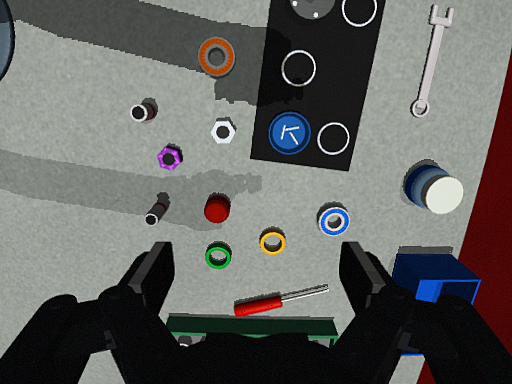

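```bash
python3 - <<'E'
from h import *
f=np.load("wr1.npz");p,d=f["p"],f["d"];C=cloud(d,f);ok=(d>0)&(C[...,2]<.1)
for k,g in dict(nut=(.459,-.1575),dish=(.570,-.156)).items():
    m=(np.linalg.norm(C[...,:2]-g,axis=2)<.045)&(C[...,2]>.009)&ok;q=C[m];zt=np.percentile(q[:,2],95);t=q[q[:,2]>zt-.006]
    (x,y),ra=cv2.minEnclosingCircle(t[:,:2].astype(np.float32));print(k,zt,x,y,ra)
    if k=="nut":
        w=t[:,:2].astype(np.float32)-[x,y]
        ths=np.arange(0,60);wd=[np.ptp(w@[np.cos(np.radians(a)),np.sin(np.radians(a))]) for a in ths]
        print("flats normal",ths[np.argmin(wd)],min(wd),"corner",ths[np.argmax(wd)],max(wd), np.round(wd[::5],4))
h=cv2.cvtColor(p,cv2.COLOR_BGR2GRAY)
for u,v in((298,68),(333,138),(360,8)):
    m=np.zeros_like(h);cv2.circle(m,(u,v),24,255,-1);m=(m>0)&(h>150)&ok
    q=C[m];(x,y),ra=cv2.minEnclosingCircle(q[:,:2].astype(np.float32));print("ring",x,y,ra,q.mean(0))
E
```

```text
nut 0.023818932548080457 0.45998615026474 -0.15996450185775757 0.020152436569333076
flats normal 36 0.03613223787969057 corner 7 0.04010386013368772 [0.0399 0.0401 0.04   0.0397 0.0391 0.0381 0.0372 0.0362 0.0366 0.0376
 0.0385 0.0392]
dish 0.020017360017964538 0.5703051090240479 -0.157538041472435 0.035539839416742325
ring 0.5795488357543945 -0.05298108980059624 0.028157617896795273 [ 0.58220369 -0.04987447  0.00330272]
ring 0.6575115919113159 -0.1681370884180069 0.036404985934495926 [ 0.65143242 -0.16614205  0.00319033]
ring 0.6757124066352844 0.04615797847509384 0.03508603945374489 [0.66949846 0.03246345 0.00319582]
```

```bash
python3 -c "
from h import *
plan((.45,.05,.30,20),(.42,.2235,.19,40.2),(.42,.2235,.09,40.2))
th=np.linspace(.09,1.72,17)
x=.092-.224*np.cos(th)+.004*np.sin(th);z=.086+.224*np.sin(th)+.004*np.cos(th)
for i in (0,8):
  print(np.c_[(x-x[i])/.12,-(z-z[i])/.12][i+1:i+9].round(2).tolist())"
```

```text
t 2.32 pos [ 0.5104 -0.1752  0.3657] jawyaw 2.4 F [-0.5 -0.6  0.6] w 0.0851
   [0.946, -0.216, 0.277] [0.015, -0.004, -0.307]
   [0.968, -0.066, 0.276] [0.015, -0.004, -0.307]
  -- at [0.45 0.05 0.3 ]
   [0.722, 0.13, 0.458] [-0.0, 0.0, -0.353]
   [0.688, 0.254, 0.458] [-0.0, 0.0, -0.353]
  -- at [0.42   0.2235 0.19  ]
   [0.0, -0.0, 0.833] [0.0, 0.0, 0.0]
  -- at [0.42   0.2235 0.09  ]
[[0.03, -0.19], [0.08, -0.37], [0.15, -0.55], [0.23, -0.72], [0.33, -0.88], [0.45, -1.03], [0.58, -1.17], [0.73, -1.29]]
[[0.16, -0.11], [0.32, -0.2], [0.5, -0.27], [0.68, -0.32], [0.87, -0.36], [1.06, -0.38], [1.25, -0.37], [1.44, -0.35]]
```

```bash
A='python3 -m inch'
$A '[[[0.95,-0.22,0.28,0.01,0,-0.31,47],[0.95,-0.22,0.28,0.01,0,-0.31,47],[0.95,-0.22,0.28,0.01,0,-0.31,47],[0.95,-0.22,0.28,0.01,0,-0.31,47]]]' 40 >/dev/null
$A '[[[0.97,-0.07,0.28,0.01,0,-0.31,47],[0.97,-0.07,0.28,0.01,0,-0.31,47],[0.97,-0.07,0.28,0.01,0,-0.31,47],[0.97,-0.07,0.28,0.01,0,-0.31,47]]]' >/dev/null
$A '[[[0.72,0.13,0.46,0,0,-0.35,47],[0.72,0.13,0.46,0,0,-0.35,47],[0.72,0.13,0.46,0,0,-0.35,47],[0.72,0.13,0.46,0,0,-0.35,47]]]' >/dev/null
$A '[[[0.69,0.25,0.46,0,0,-0.35,47],[0.69,0.25,0.46,0,0,-0.35,47],[0.69,0.25,0.46,0,0,-0.35,47],[0.69,0.25,0.46,0,0,-0.35,47],[0.69,0.25,0.46,0,0,-0.35,47],[0.69,0.25,0.46,0,0,-0.35,47]]]'
python3 -c "
from h import *
plan((.42,.2235,.19,40.2),(.42,.2235,.09,40.2))
p,d,c=grab('wrist');cv2.imwrite('pics/wr2.png',p);C=cloud(d,c)
a=np.radians(40.2);ex=np.array([np.cos(a),np.sin(a)]);ey=np.array([-ex[1],ex[0]]);c0=np.array([.520,.308])
L=np.stack([(C[...,:2]-c0)@ex,(C[...,:2]-c0)@ey,C[...,2]],-1)
m=(L[...,0]<-.1)&(L[...,0]>-.17)&(abs(L[...,1])<.05)&(L[...,2]>.095)&(L[...,2]<.125)&(d>0);q=L[m]
print(m.sum(),np.percentile(q,[2,50,98],axis=0),np.polyfit(q[:,1],q[:,0],1))
"
```

```text
time: 3.82
position: [0.4041, 0.241, 0.1871]
orientation: [-1.282, -2.857, -0.01]
contact_force: [-0.1, -0.2, 0.4]
grip_width: 0.0403
t 3.82 pos [0.4041 0.241  0.1871] jawyaw 41.7 F [-0.1 -0.2  0.4] w 0.0403
   [-0.197, 0.002, -0.027] [0.003, -0.024, 0.051]
  -- at [0.42   0.2235 0.19  ]
   [-0.0, 0.0, 0.833] [-0.0, -0.0, -0.0]
  -- at [0.42   0.2235 0.09  ]
1636 [[-0.13582282 -0.04735393  0.11131155]
 [-0.13014617  0.0048121   0.11518791]
 [-0.12436669  0.04819414  0.11698994]] [ 0.0038334  -0.13014733]
```

View pics/wr2.png

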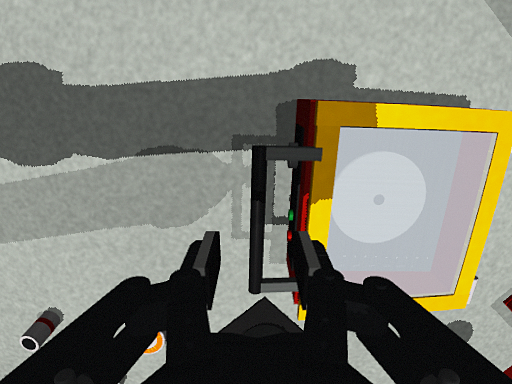

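```bash
A='python3 -m inch'
$A '[[[-0.2,0,0,0,-0.02,0.05,47],[-0.2,0.0,0.3,0,-0.02,0.05,47],[-0.2,0,0.6,0,-0.02,0.05,47],[-0.2,0,0.79,0,-0.02,0.05,47],[-0.2,0,0.79,0,-0.02,0.05,47],[-0.2,0,0.79,0,-0.02,0.05,0],[-0.2,0,0.79,0,-0.02,0.05,0],[-0.2,0,0.79,0,-0.02,0.05,0]]]' 40
$A '[[[0,0,0,0,0,0,0],[0,0,0,0,0,0,0],[0,0,0,0,0,0,0],[0,0,0,0,0,0,0]]]'
```

```text
time: 4.53
position: [0.4205, 0.2234, 0.0939]
orientation: [1.324, 2.847, 0.005]
contact_force: [-2.3, -2.6, 1.4]
grip_width: 0.0102
time: 4.87
position: [0.4206, 0.2234, 0.0945]
orientation: [1.324, 2.847, 0.005]
contact_force: [-1.7, 0.1, 1.1]
grip_width: 0.0106
```

```bash
python3 -c "
import numpy as np
th=np.linspace(.09,1.72,17)
x=.092-.224*np.cos(th)+.004*np.sin(th);z=.086+.224*np.sin(th)+.004*np.cos(th)
for i,j in ((0,5),(5,10),(10,16)):
  print(np.c_[(x-x[i])/.12,-(z-z[i])/.12][i+1:j+1].round(2).tolist())"
```

```text
[[0.03, -0.19], [0.08, -0.37], [0.15, -0.55], [0.23, -0.72], [0.33, -0.88]]
[[0.12, -0.15], [0.25, -0.29], [0.4, -0.41], [0.55, -0.51], [0.72, -0.61]]
[[0.18, -0.07], [0.36, -0.13], [0.54, -0.16], [0.73, -0.18], [0.92, -0.18], [1.11, -0.16]]
```

```bash
A='python3 -m inch'
$A '[[[0,0.03,-0.19,0,0,0,0],[0,0.08,-0.37,0,0,0,0],[0,0.15,-0.55,0,0,0,0],[0,0.23,-0.72,0,0,0,0],[0,0.33,-0.88,0,0,0,0],[0,0.33,-0.88,0,0,0,0],[0,0.33,-0.88,0,0,0,0]]]'
$A '[[[0,0.12,-0.15,0,0,0,0],[0,0.25,-0.29,0,0,0,0],[0,0.4,-0.41,0,0,0,0],[0,0.55,-0.51,0,0,0,0],[0,0.72,-0.61,0,0,0,0],[0,0.72,-0.61,0,0,0,0],[0,0.72,-0.61,0,0,0,0]]]'
python3 -c "
from h import *
o=r.get_obs();a=np.radians(40.2);ex=np.array([np.cos(a),np.sin(a)])
P=o['position'];lx=(P[:2]-[.52,.308])@ex;lz=P[2]+.019
print(lx,lz,'theta',np.arctan2(lz-.086,.092-lx)-.018,'rad',np.hypot(lz-.086,.092-lx),(P[:2]-[.52,.308])@[-ex[1],ex[0]])
th0=np.arctan2(lz-.086,.092-lx)-.018
th=np.linspace(th0,1.70,7)
x=.092-.224*np.cos(th)+.004*np.sin(th);z=.086+.224*np.sin(th)+.004*np.cos(th)
print(np.c_[(x-lx)/.12,-(z-lz)/.12].round(2).tolist())
"
```

```text
time: 5.45
position: [0.4506, 0.2486, 0.2015]
orientation: [1.324, 2.846, 0.004]
contact_force: [-3.4, -2.4, 5.0]
grip_width: 0.01
time: 6.03
position: [0.5179, 0.305, 0.2783]
orientation: [1.323, 2.843, 0.007]
contact_force: [-3.5, -4.5, 13.2]
grip_width: 0.0101
-0.003587929974145328 0.29726228058952403 theta 1.1278977670814538 rad 0.23188101163447794 -0.0009504999879980934
[[0.03, 0.06], [0.19, -0.01], [0.36, -0.06], [0.54, -0.09], [0.72, -0.1], [0.89, -0.1], [1.07, -0.09]]
```

```bash
A='python3 -m inch'
$A '[[[0,0.19,-0.01,0,0,0,0],[0,0.36,-0.05,0,0,0,0],[0,0.54,-0.08,0,0,0,0],[0,0.72,-0.09,0,0,0,0],[0,0.89,-0.09,0,0,0,0],[0,1,-0.08,0,0,0,0],[0,1,-0.08,0,0,0,0],[0,1,-0.08,0,0,0,0]]]'
python3 - <<'E'
from h import *
o=r.get_obs();a=np.radians(40.2);ex=np.array([np.cos(a),np.sin(a)])
P=o['position'];lx=(P[:2]-[.52,.308])@ex;lz=P[2]+.019
print(lx,lz,'theta',np.arctan2(lz-.086,.092-lx)-.018,'rad',np.hypot(lz-.086,.092-lx))
p,d,c=grab("scene");cv2.imwrite("pics/s2.png",p[100:320,250:480])
E
```

```text
time: 6.7
position: [0.6139, 0.3855, 0.2942]
orientation: [1.322, 2.835, 0.029]
contact_force: [4.2, 1.7, 13.4]
grip_width: 0.0104
0.12177410824171696 0.31321137933071663 theta 1.6830953345832338 rad 0.22915389680072273
```

View pics/s2.png

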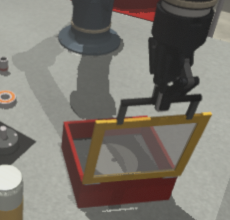

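```bash
A='python3 -m inch'
$A '[[[0,0,0,0,0,0,47],[0,0,0,0,0,0,47],[0,0,0,0,0,0,47],[0,0,0,0,0,0,47],[0,0,-0.3,0,0,0,47],[0,0,-0.6,0,0,0,47],[0,0,-0.75,0,0,0,47],[0,0,-0.75,0,0,0,47]]]'
python3 -c "
from h import *
plan((.56,.27,.38,40),(.448,-.043,.20,20),(.448,-.043,.002,20))"
```

```text
time: 7.42
position: [0.6124, 0.3857, 0.3894]
orientation: [1.321, 2.832, 0.04]
contact_force: [-0.2, -0.1, 0.2]
grip_width: 0.0401
t 7.42 pos [0.6124 0.3857 0.3894] jawyaw 40.0 F [-0.2 -0.1  0.2] w 0.0401
   [-0.458, -0.957, 0.051] [0.061, 0.008, -0.0]
  -- at [0.56 0.27 0.38]
   [-0.466, -0.797, 0.5] [0.0, 0.0, 0.233]
   [-0.555, -0.738, 0.5] [0.0, 0.0, 0.233]
   [-0.637, -0.668, 0.5] [0.0, 0.0, 0.233]
  -- at [ 0.448 -0.043  0.2  ]
   [0.0, -0.0, 0.825] [0.0, 0.0, 0.0]
   [0.0, -0.0, 0.825] [0.0, 0.0, 0.0]
  -- at [ 0.448 -0.043  0.002]
```

```bash
A='python3 -m inch'
$A '[[[-0.46,-0.96,0.05,0.06,0,0,47],[-0.46,-0.96,0.05,0.06,0,0,90],[-0.46,-0.96,0.05,0.06,0,0,90],[-0.46,-0.96,0.05,0.06,0,0,90]]]' >/dev/null
$A '[[[-0.47,-0.8,0.5,0,0,0.23,90],[-0.47,-0.8,0.5,0,0,0.23,90],[-0.47,-0.8,0.5,0,0,0.23,90],[-0.47,-0.8,0.5,0,0,0.23,90]]]' >/dev/null
$A '[[[-0.55,-0.74,0.5,0,0,0.23,90],[-0.55,-0.74,0.5,0,0,0.23,90],[-0.55,-0.74,0.5,0,0,0.23,90],[-0.55,-0.74,0.5,0,0,0.23,90]]]' >/dev/null
$A '[[[-0.64,-0.67,0.5,0,0,0.23,90],[-0.64,-0.67,0.5,0,0,0.23,90],[-0.64,-0.67,0.5,0,0,0.23,90],[-0.64,-0.67,0.5,0,0,0.23,90],[-0.64,-0.67,0.5,0,0,0.23,90],[-0.64,-0.67,0.5,0,0,0.23,90]]]'
sed -i 's/(C\[...,2\]>.008)/(C[...,2]>.008)\&(C[...,2]<.062)/' wm.py; python3 wm.py wr3
python3 -c "
from h import *
plan((.448,-.043,.10,20),(.448,-.043,.002,20))"
```

```text
time: 8.92
position: [0.4334, -0.0681, 0.1959]
orientation: [-1.826, -2.555, 0.046]
contact_force: [1.6, -0.1, 0.0]
grip_width: 0.0768
bearing 1886 ztop 0.0212 mec [ 0.4474 -0.0422  0.0299] mid [ 0.4476 -0.0424]
cap 906 ztop 0.0384 mec [ 0.449  -0.2991  0.02  ] mid [ 0.4491 -0.298 ]
nut 824 ztop 0.0234 mec [ 0.4593 -0.159   0.0206] mid [ 0.4591 -0.1591]
hub 4036 ztop 0.0561 mec [0.5883 0.0508 0.0081] mid [0.5883 0.0512]
dish 485 ztop 0.0197 mec [ 0.57   -0.1577  0.0361] mid [ 0.5656 -0.1573]
table z 0.0007920241867028777
t 8.97 pos [ 0.4341 -0.0673  0.1964] jawyaw 19.0 F [0.  0.3 0. ] w 0.0769
   [0.167, 0.194, 0.797] [-0.046, 0.034, -0.034]
  -- at [ 0.448 -0.043  0.1  ]
   [-0.0, 0.0, 0.817] [-0.0, -0.0, 0.0]
  -- at [ 0.448 -0.043  0.002]
```

```bash
A='python3 -m inch'
$A '[[[0.17,0.19,0.2,-0.05,0.03,-0.03,90],[0.17,0.19,0.5,-0.05,0.03,-0.03,90],[0.17,0.19,0.8,-0.05,0.03,-0.03,90],[0.17,0.19,0.8,-0.05,0.03,-0.03,90],[0.17,0.19,0.8,-0.05,0.03,-0.03,90],[0.17,0.19,0.8,-0.05,0.03,-0.03,90]]]'
python3 -c "
from h import *
plan((.4476,-.0425,.002,20))"
```

```text
time: 9.47
position: [0.4494, -0.0416, 0.1014]
orientation: [1.799, 2.569, 0.004]
contact_force: [0.7, 0.1, 0.3]
grip_width: 0.0766
t 9.47 pos [ 0.4494 -0.0416  0.1014] jawyaw 20.0 F [0.7 0.1 0.3] w 0.0766
   [0.0, -0.021, 0.828] [0.01, 0.006, -0.001]
  -- at [ 0.4476 -0.0425  0.002 ]
```

```bash
A='python3 -m inch'
$A '[[[0,-0.02,0.3,0.01,0,0,90],[0,-0.02,0.6,0.01,0,0,90],[0,-0.02,0.83,0.01,0,0,90],[0,-0.02,0.83,0.01,0,0,90],[0,-0.02,0.83,0.01,0,0,0],[0,-0.02,0.83,0.01,0,0,0],[0,-0.02,0.83,0.01,0,0,0],[0,-0.02,0.83,0.01,0,0,0]]]' 60
$A '[[[0,0,0,0,0,0,0],[0,0,0,0,0,0,0],[0,0,-0.3,0,0,0,0],[0,0,-0.6,0,0,0,0],[0,0,-0.9,0,0,0,0],[0,0,-1,0,0,0,0],[0,0,-1,0,0,0,0],[0,0,-1,0,0,0,0]]]'
python3 -c "
from h import *
plan((.48,.07,.25,25),(.52,.308,.18,40.2),(.52,.308,.042,40.2))"
```

```text
time: 10.13
position: [0.45, -0.0424, 0.0044]
orientation: [1.798, 2.567, 0.002]
contact_force: [-1.3, 0.8, 8.9]
grip_width: 0.0566
time: 10.8
position: [0.4492, -0.0425, 0.1248]
orientation: [1.799, 2.565, 0.002]
contact_force: [-0.1, 0.0, -3.3]
grip_width: 0.0565
t 10.80 pos [ 0.4492 -0.0425  0.1248] jawyaw 19.9 F [-0.1  0.  -3.3] w 0.0565
   [0.393, 0.284, -0.523] [0.006, 0.007, -0.089]
   [0.382, 0.299, -0.522] [0.006, 0.007, -0.089]
  -- at [0.48 0.07 0.25]
   [0.828, 0.57, 0.292] [-0.0, 0.0, -0.265]
   [0.746, 0.675, 0.292] [-0.0, 0.0, -0.265]
  -- at [0.52  0.308 0.18 ]
   [-0.0, -0.0, 0.575] [0.0, -0.0, 0.0]
   [-0.0, -0.0, 0.575] [0.0, -0.0, 0.0]
  -- at [0.52  0.308 0.042]
```

```bash
A='python3 -m inch'
$A '[[[0.4,0.28,-0.52,0,0,-0.09,0],[0.4,0.28,-0.52,0,0,-0.09,0],[0.4,0.28,-0.52,0,0,-0.09,0],[0.4,0.28,-0.52,0,0,-0.09,0]]]' >/dev/null
$A '[[[0.38,0.3,-0.52,0,0,-0.09,0],[0.38,0.3,-0.52,0,0,-0.09,0],[0.38,0.3,-0.52,0,0,-0.09,0],[0.38,0.3,-0.52,0,0,-0.09,0]]]' >/dev/null
$A '[[[0.83,0.57,0.29,0,0,-0.26,0],[0.83,0.57,0.29,0,0,-0.26,0],[0.83,0.57,0.29,0,0,-0.26,0],[0.83,0.57,0.29,0,0,-0.26,0]]]' >/dev/null
$A '[[[0.75,0.67,0.29,0,0,-0.26,0],[0.75,0.67,0.29,0,0,-0.26,0],[0.75,0.67,0.29,0,0,-0.26,0],[0.75,0.67,0.29,0,0,-0.26,0],[0.75,0.67,0.29,0,0,-0.26,0],[0.75,0.67,0.29,0,0,-0.26,0],[0.75,0.67,0.29,0,0,-0.26,0]]]'
python3 - <<'E'
from h import *
plan((.52,.308,.12,40.2),(.52,.308,.045,40.2))
a=np.radians(40.2);ex=np.array([np.cos(a),np.sin(a)]);ey=np.array([-ex[1],ex[0]]);c0=np.array([.520,.308])
for n in("scene","wrist","side"):
    p,d,c=grab(n);C=cloud(d,c);L=np.stack([(C[...,:2]-c0)@ex,(C[...,:2]-c0)@ey,C[...,2]],-1)
    cv2.imwrite(f"pics/{n}3.png",p)
    m=(abs(L[...,2]-.040)<.004)&(abs(L[...,0])<.085)&(abs(L[...,1])<.1)&(d>0);q=L[m]
    if len(q)<30: print(n,len(q));continue
    (x,y),ra=cv2.minEnclosingCircle(q[:,:2].astype(np.float32));print(n,len(q),"turntable local",round(x,4),round(y,4),round(ra,4),np.percentile(q,[1,99],axis=0).round(4).tolist())
    m=(abs(L[...,2]-.087)<.006)&(abs(L[...,0])<.12)&(abs(L[...,1])<.12)&(d>0);q=L[m];print("  rim",len(q),np.percentile(q,[1,99],axis=0).round(4).tolist())
    if n=="wrist": np.savez("wr4.npz",L=L,p=p,d=d)
E
```

```text
time: 12.38
position: [0.5139, 0.3151, 0.1735]
orientation: [1.309, 2.854, -0.004]
contact_force: [0.5, -0.4, -2.9]
grip_width: 0.0567
t 12.38 pos [0.5139 0.3151 0.1735] jawyaw 40.7 F [ 0.5 -0.4 -2.9] w 0.0567
   [-0.077, 0.0, 0.446] [-0.003, 0.004, 0.018]
  -- at [0.52  0.308 0.12 ]
   [-0.0, -0.0, 0.625] [0.0, -0.0, -0.0]
  -- at [0.52  0.308 0.045]
scene 80 turntable local -0.0192 -0.0654 0.0737 [[-0.0841, -0.0999, 0.0361], [0.0383, -0.0296, 0.0439]]
  rim 580 [[-0.0904, -0.1013, 0.0814], [0.1007, 0.0949, 0.0928]]
wrist 7597 turntable local 0.0004 0.011 0.1142 [[-0.082, -0.0601, 0.036], [0.0828, 0.0872, 0.0432]]
  rim 7641 [[-0.0891, -0.1004, 0.0815], [0.0937, 0.0984, 0.0925]]
side 601 turntable local 0.0001 -0.002 0.128 [[-0.0704, -0.0995, 0.036], [0.0836, 0.0955, 0.0436]]
  rim 528 [[-0.0922, -0.0995, 0.0811], [0.0955, 0.1019, 0.0929]]
```

View pics/wrist3.png

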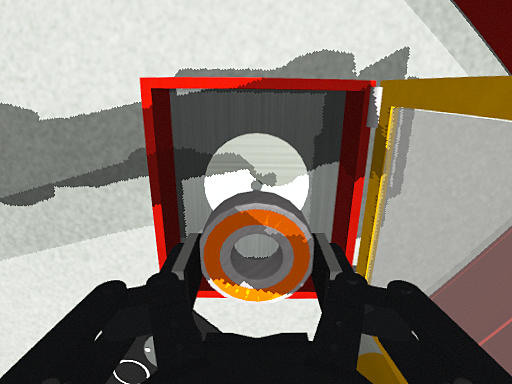

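```bash
A='python3 -m inch'
python3 - <<'E'
import numpy as np,cv2
f=np.load("wr4.npz");L=f["L"];print("hub mark",L[186,257],L[184,257]); 
for u,v in((204,186),(310,186),(257,133),(256,134),(206,178),(308,178)): print(u,v,L[v,u].round(4))
rim=(abs(L[...,2]-.086)<.004)
for v in (120,200,260):
    u=np.where(rim[v,:385])[0];print(v,L[v,u,0].min(),L[v,u,0].max())
E
$A '[[[-0.08,0,0.2,0,0,0.02,0],[-0.08,0,0.45,0,0,0.02,0],[-0.08,0,0.45,0,0,0.02,0],[-0.08,0,0.45,0,0,0.02,0],[-0.08,0,0.45,0,0,0.02,0]]]'
python3 -c "
from h import *
plan((.52,.308,.045,40.2))"
```

```text
hub mark [ 0.00142839 -0.00234697  0.04007233] [0.00140306 0.00018856 0.04144397]
204 186 [-0.0526 -0.0047  0.0344]
310 186 [ 0.0557 -0.004   0.0336]
257 133 [0.0009 0.0505 0.0415]
256 134 [-0.      0.0494  0.0404]
206 178 [-0.0491  0.0057  0.0407]
308 178 [0.052  0.0063 0.0395]
120 -0.08806636701514758 0.08859467315639741
200 -0.08844674058533274 0.09392614939076809
260 -0.08972337731073933 0.08996905437294825
time: 12.95
position: [0.5213, 0.3092, 0.1227]
orientation: [1.323, 2.846, 0.004]
contact_force: [0.7, 1.1, -1.3]
grip_width: 0.0565
t 12.95 pos [0.5213 0.3092 0.1227] jawyaw 40.1 F [ 0.7  1.1 -1.3] w 0.0565
   [0.001, -0.017, 0.647] [0.007, 0.004, -0.003]
  -- at [0.52  0.308 0.045]
```

```bash
A='python3 -m inch'
$A '[[[0,0,0.2,0,0,0,0],[0,0,0.4,0,0,0,0],[0,0,0.57,0,0,0,0],[0,0,0.61,0,0,0,0],[0,0,0.64,0,0,0,0],[0,0,0.65,0,0,0,0],[0,0,0.65,0,0,0,0],[0,0,0.65,0,0,0,0]]]'
$A '[[[0,0,0,0,0,0,90],[0,0,0,0,0,0,90],[0,0,0,0,0,0,90],[0,0,-0.2,0,0,0,90],[0,0,-0.5,0,0,0,90],[0,0,-0.8,0,0,0,90],[0,0,-1,0,0,0,90],[0,0,-1,0,0,0,90]]]'
$A '[[[0,-0.3,-0.3,0,0,0,90],[0,-0.7,-0.3,0,0,0,90],[0,-0.7,-0.3,0,0,0,90],[0,-0.7,-0.3,0,0,0,90]]]'
python3 - <<'E'
from h import *
a=np.radians(40.2);ex=np.array([np.cos(a),np.sin(a)]);ey=np.array([-ex[1],ex[0]]);c0=np.array([.520,.308])
for n in("scene","wrist","side"):
    p,d,c=grab(n);C=cloud(d,c);L=np.stack([(C[...,:2]-c0)@ex,(C[...,:2]-c0)@ey,C[...,2]],-1)
    cv2.imwrite(f"pics/{n}4.png",p)
    m=(abs(L[...,2]-.061)<.004)&(np.hypot(L[...,0],L[...,1])<.06)&(d>0);q=L[m]
    if len(q)>30:
      (x,y),ra=cv2.minEnclosingCircle(q[:,:2].astype(np.float32));print(n,len(q),"bearing local",round(x,4),round(y,4),round(ra,4))
    m=(L[...,2]>.15)&(L[...,0]>.05)&(L[...,0]<.2)&(abs(L[...,1])<.1)&(d>0);q=L[m]
    if len(q)>50:
      print(" guard pts",len(q),"x at bar-height",q[q[:,2]>.29].mean(0) if (q[:,2]>.29).sum() else None,np.polyfit(q[:,2],q[:,0],1))
plan()
E
```

```text
time: 13.62
position: [0.5224, 0.3101, 0.0463]
orientation: [1.323, 2.844, 0.007]
contact_force: [-0.3, -0.2, -2.6]
grip_width: 0.0567
time: 14.28
position: [0.5242, 0.3127, 0.1728]
orientation: [1.32, 2.839, 0.022]
contact_force: [-0.9, 0.6, -0.4]
grip_width: 0.0771
time: 14.62
position: [0.4573, 0.2562, 0.2076]
orientation: [1.32, 2.837, 0.018]
contact_force: [0.7, 0.2, -0.1]
grip_width: 0.0769
 guard pts 5481 x at bar-height [ 0.12454432 -0.00578644  0.30811342] [0.12164858 0.08619443]
wrist 1966 bearing local 0.0034 0.0 0.03
 guard pts 7202 x at bar-height None [0.09784393 0.08615781]
side 115 bearing local -0.0003 0.0027 0.0316
 guard pts 1975 x at bar-height [ 0.11674989 -0.00486245  0.30814296] [0.10974194 0.08302049]
t 14.77 pos [0.4602 0.2586 0.2073] jawyaw 40.1 F [-0.1 -1.1  0.7] w 0.0769
```

View pics/wrist4.png

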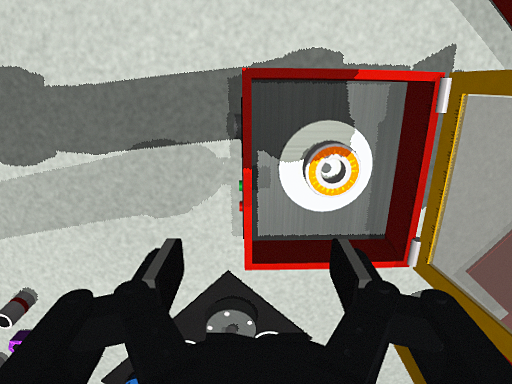

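```bash
A='python3 -m inch'
$A '[[[0,0,-0.35,0,0,0,47],[0,0,-0.7,0,0,0,47],[0,0,-1,0,0,0,47],[0,0,-1,0,0,0,47]]]'>/dev/null
$A '[[[0,0,-0.3,0,0,0,47],[0,0.3,-0.6,0,0,0,47],[0,0.6,-0.6,0,0,0,47],[0,0.9,-0.6,0,0,0,47],[0,0.9,-0.6,0,0,0,47]]]'
python3 -c "
from h import *
plan((.613,.3865,.39,40.2),(.613,.3865,.290,40.2))"
```

```text
time: 15.52
position: [0.5476, 0.3335, 0.4066]
orientation: [1.319, 2.836, 0.047]
contact_force: [0.0, -2.7, -1.8]
grip_width: 0.0401
t 15.52 pos [0.5476 0.3335 0.4066] jawyaw 40.1 F [ 0.  -2.7 -1.8] w 0.0401
   [-0.013, 0.697, 0.161] [0.066, -0.002, -0.003]
  -- at [0.613  0.3865 0.39  ]
   [0.0, 0.0, 0.833] [-0.0, 0.0, 0.0]
  -- at [0.613  0.3865 0.29  ]
```

```bash
A='python3 -m inch'
$A '[[[-0.01,0.35,0,0.07,0,0,47],[-0.01,0.7,0.16,0.07,0,0,47],[-0.01,0.7,0.16,0.07,0,0,47],[-0.01,0.7,0.16,0.07,0,0,47],[-0.01,0.7,0.16,0.07,0,0,47],[-0.01,0.7,0.16,0.07,0,0,47]]]'
python3 -c "
from h import *
plan((.613,.3865,.290,40.2))"
```

```text
time: 16.02
position: [0.6126, 0.3874, 0.3908]
orientation: [-1.324, -2.847, 0.001]
contact_force: [-0.1, 0.4, 0.1]
grip_width: 0.0399
t 16.02 pos [0.6126 0.3874 0.3908] jawyaw 40.1 F [-0.1  0.4  0.1] w 0.0399
   [-0.009, -0.001, 0.84] [-0.003, -0.002, -0.002]
  -- at [0.613  0.3865 0.29  ]
```

```bash
A='python3 -m inch'
$A '[[[0,0,0.3,0,0,0,47],[0,0,0.6,0,0,0,47],[0,0,0.84,0,0,0,47],[0,0,0.84,0,0,0,47],[0,0,0.84,0,0,0,47],[0,0,0.84,0,0,0,0],[0,0,0.84,0,0,0,0],[0,0,0.84,0,0,0,0]]]' 40
$A '[[[0,0,0,0,0,0,0],[0,0,0,0,0,0,0],[0,0,0,0,0,0,0],[0,0,0,0,0,0,0]]]'
cat > g.py <<'E'
from h import *
import sys
end,n=float(sys.argv[1]),int(sys.argv[2])
o=r.get_obs();a=np.radians(40.2);ex=np.array([np.cos(a),np.sin(a)])
P=o['position'];lx=(P[:2]-[.52,.308])@ex;lz=P[2]+.019
th0=np.arctan2(lz-.086,.092-lx)-.018
print("t",o["time"],lx,lz,'theta',th0,'rad',np.hypot(lz-.086,.092-lx),"w",o["grip_width"],"F",o["contact_force"].round(1))
th=np.linspace(th0,end,n+1)[1:]
rr=np.hypot(lz-.086,.092-lx); k=np.linspace(rr,.224,n+1)[1:]
x=.092-k*np.cos(th+.018);z=.086+k*np.sin(th+.018)
print(np.c_[(x-lx)/.12,-(z-lz)/.12,th].round(2).tolist())
E
python3 g.py 1.2 6
```

```text
time: 16.68
position: [0.6129, 0.3883, 0.2938]
orientation: [1.324, 2.848, 0.006]
contact_force: [-1.0, -1.4, 5.2]
grip_width: 0.0105
time: 17.02
position: [0.6128, 0.3882, 0.2938]
orientation: [1.325, 2.848, 0.005]
contact_force: [-1.0, 0.2, -1.9]
grip_width: 0.0103
t 17.0167 0.12265133611816871 0.3128040639419517 theta 1.6871270275655643 rad 0.22886587300515968 w 0.01032254548432682 F [-1.   0.2 -1.9]
[[-0.15, -0.01, 1.61], [-0.31, -0.0, 1.52], [-0.46, 0.01, 1.44], [-0.61, 0.04, 1.36], [-0.76, 0.09, 1.28], [-0.9, 0.14, 1.2]]
```

```bash
A='python3 -m inch'
$A '[[[0,-0.15,-0.01,0,0,0,0],[0,-0.31,0,0,0,0,0],[0,-0.46,0.01,0,0,0,0],[0,-0.61,0.04,0,0,0,0],[0,-0.76,0.09,0,0,0,0],[0,-0.9,0.14,0,0,0,0],[0,-0.9,0.14,0,0,0,0]]]'; python3 g.py .7 7
```

```text
time: 17.6
position: [0.5291, 0.318, 0.2804]
orientation: [1.323, 2.845, 0.007]
contact_force: [-5.1, -4.7, 12.8]
grip_width: 0.0104
t 17.6 0.013382275973151125 0.29940496445025366 theta 1.199827218935464 rad 0.22742564803288084 w 0.010355498637337136 F [-5.1 -4.7 12.8]
[[-0.12, 0.05, 1.13], [-0.24, 0.12, 1.06], [-0.36, 0.19, 0.99], [-0.46, 0.27, 0.91], [-0.57, 0.36, 0.84], [-0.66, 0.45, 0.77], [-0.75, 0.55, 0.7]]
```

```bash
A='python3 -m inch'; sed -i 's/k=np.linspace(rr,.224,n+1)\[1:\]/k=rr/' g.py
python3 g.py .7 7; $A '[[[0,-0.12,0.05,0,0,0,0],[0,-0.24,0.11,0,0,0,0],[0,-0.36,0.18,0,0,0,0],[0,-0.47,0.26,0,0,0,0],[0,-0.57,0.34,0,0,0,0],[0,-0.67,0.43,0,0,0,0],[0,-0.76,0.52,0,0,0,0],[0,-0.76,0.52,0,0,0,0]]]'; python3 g.py .3 7
```

```text
t 17.6 0.013382275973151125 0.29940496445025366 theta 1.199827218935464 rad 0.22742564803288084 w 0.010355498637337136 F [-5.1 -4.7 12.8]
[[-0.13, 0.05, 1.13], [-0.25, 0.11, 1.06], [-0.36, 0.18, 0.99], [-0.47, 0.26, 0.91], [-0.58, 0.34, 0.84], [-0.68, 0.43, 0.77], [-0.77, 0.53, 0.7]]
time: 18.27
position: [0.4594, 0.2595, 0.2168]
orientation: [1.322, 2.844, 0.01]
contact_force: [3.7, 4.4, -7.6]
grip_width: 0.0104
t 18.2667 -0.0775608247755388 0.23583161995979113 theta 0.7057055056405946 rad 0.22627502654587459 w 0.010397491603881369 F [ 3.7  4.4 -7.6]
[[-0.07, 0.08, 0.65], [-0.13, 0.17, 0.59], [-0.19, 0.26, 0.53], [-0.25, 0.36, 0.47], [-0.3, 0.46, 0.42], [-0.34, 0.56, 0.36], [-0.38, 0.66, 0.3]]
```

```bash
A='python3 -m inch'
$A '[[[0,-0.07,0.08,0,0,0,0],[0,-0.13,0.17,0,0,0,0],[0,-0.19,0.26,0,0,0,0],[0,-0.25,0.36,0,0,0,0],[0,-0.3,0.46,0,0,0,0],[0,-0.34,0.56,0,0,0,0],[0,-0.38,0.66,0,0,0,0],[0,-0.38,0.66,0,0,0,0]]]'; python3 g.py .06 8
```

```text
time: 18.93
position: [0.426, 0.2316, 0.137]
orientation: [1.321, 2.844, 0.015]
contact_force: [3.0, 3.3, -4.6]
grip_width: 0.0104
t 18.9333 -0.1211582075144237 0.1559926324365627 theta 0.2992679107220166 rad 0.22435549921087714 w 0.010392152543855072 F [ 3.   3.3 -4.6]
[[-0.02, 0.05, 0.27], [-0.03, 0.11, 0.24], [-0.05, 0.16, 0.21], [-0.06, 0.22, 0.18], [-0.07, 0.27, 0.15], [-0.08, 0.33, 0.12], [-0.08, 0.38, 0.09], [-0.09, 0.44, 0.06]]
```

```bash
A='python3 -m inch'
$A '[[[0,-0.02,0.05,0,0,0,0],[0,-0.03,0.11,0,0,0,0],[0,-0.05,0.16,0,0,0,0],[0,-0.06,0.22,0,0,0,0],[0,-0.07,0.27,0,0,0,0],[0,-0.08,0.32,0,0,0,0],[0,-0.08,0.36,0,0,0,0],[0,-0.08,0.39,0,0,0,0]]]'; python3 g.py .0 8
$A '[[[0,0,0.02,0,0,0,0],[0,0,0.04,0,0,0,0],[0,0,0.06,0,0,0,0],[0,0,0.08,0,0,0,0],[0,0,0.1,0,0,0,0],[0,0,0.1,0,0,0,0]]]'; python3 g.py 0 8
```

```text
time: 19.6
position: [0.4187, 0.2255, 0.0894]
orientation: [1.322, 2.845, 0.013]
contact_force: [-1.6, -0.8, 3.7]
grip_width: 0.0098
t 19.6 -0.13063828452718504 0.1084172310839667 theta 0.0823508056494915 rad 0.2237640229944925 w 0.009815835767194804 F [-1.6 -0.8  3.7]
[[-0.0, 0.02, 0.07], [-0.0, 0.04, 0.06], [-0.0, 0.06, 0.05], [-0.01, 0.08, 0.04], [-0.01, 0.1, 0.03], [-0.01, 0.11, 0.02], [-0.01, 0.13, 0.01], [-0.01, 0.15, 0.0]]
time: 20.1
position: [0.418, 0.2249, 0.0767]
orientation: [1.322, 2.846, 0.011]
contact_force: [-2.0, -1.6, -1.9]
grip_width: 0.0105
t 20.1 -0.13151919641964188 0.09568825040773475 theta 0.025317040490543733 rad 0.22372906240371504 w 0.010465196415482835 F [-2.  -1.6 -1.9]
[[-0.0, 0.01, 0.02], [-0.0, 0.01, 0.02], [-0.0, 0.02, 0.02], [-0.0, 0.02, 0.01], [-0.0, 0.03, 0.01], [-0.0, 0.04, 0.01], [-0.0, 0.04, 0.0], [-0.0, 0.05, 0.0]]
```

```bash
A='python3 -m inch'
$A '[[[0,0,0.02,0,0,0,0],[0,0,0.03,0,0,0,0],[0,0,0.04,0,0,0,0],[0,0,0.05,0,0,0,0],[0,0,0.05,0,0,0,0]]]' 
$A '[[[0,0,0.02,0,0,0,0],[0,0,0.03,0,0,0,0],[0,0,0.04,0,0,0,0],[0,0,0.05,0,0,0,0],[0,0,0.05,0,0,0,0]]]' 
$A '[[[0,0,0.02,0,0,0,0],[0,0,0.03,0,0,0,0],[0,0,0.04,0,0,0,0],[0,0,0.05,0,0,0,0],[0,0,0.05,0,0,0,0]]]'; python3 g.py 0 8
```

```text
time: 20.52
position: [0.4179, 0.2248, 0.071]
orientation: [1.322, 2.845, 0.009]
contact_force: [-4.2, -2.7, 7.3]
grip_width: 0.0105
time: 20.93
position: [0.418, 0.2247, 0.07]
orientation: [1.32, 2.841, 0.001]
contact_force: [-15.9, -12.5, 56.2]
grip_width: 0.0101
time: 21.35
position: [0.4181, 0.2246, 0.0688]
orientation: [1.318, 2.836, -0.006]
contact_force: [-16.7, -11.9, 55.4]
grip_width: 0.0102
t 21.35 -0.1316736317286044 0.08781452105944544 theta -0.009887817789623205 rad 0.22368099163169525 w 0.01020114242050984 F [-16.7 -11.9  55.4]
[[0.0, -0.0, -0.01], [0.0, -0.0, -0.01], [0.0, -0.01, -0.01], [0.0, -0.01, -0.0], [0.0, -0.01, -0.0], [0.0, -0.01, -0.0], [0.0, -0.02, -0.0], [0.0, -0.02, 0.0]]
```

```bash
A='python3 -m inch'
$A '[[[0,0,0,0,0,0,47],[0,0,0,0,0,0,47],[0,0,0,0,0,0,47],[0,0,0,0,0,0,47],[0,0,-0.3,0,0,0,47],[0,0,-0.6,0,0,0,47],[0,0,-0.9,0,0,0,47],[0,0,-1,0,0,0,47]]]' 
$A '[[[0,-0.3,-0.3,0,0,0,47],[0,-0.3,-0.6,0,0,0,47],[0,-0.3,-0.6,0,0,0,47],[0,-0.3,-0.6,0,0,0,47]]]' 
python3 - <<'E'
from h import *
a=np.radians(40.2);ex=np.array([np.cos(a),np.sin(a)]);ey=np.array([-ex[1],ex[0]]);c0=np.array([.520,.308])
for n in("wrist","scene","side"):
    p,d,c=grab(n);C=cloud(d,c);L=np.stack([(C[...,:2]-c0)@ex,(C[...,:2]-c0)@ey,C[...,2]],-1);h=cv2.cvtColor(p,cv2.COLOR_BGR2HSV)
    y=(h[...,0]>15)&(h[...,0]<35)&(h[...,1]>140)&(abs(L[...,0])<.1)&(abs(L[...,1])<.105)&(abs(L[...,2]-.09)<.02)
    q=L[y];print(n,len(q),"slope,z",np.polyfit(q[:,0],q[:,2],1).round(4))
plan((.40,.05,.22,20),(.42,-.15,.22,-5),(.5545,-.365,.2,-35))
E
```

```text
time: 22.02
position: [0.4187, 0.2277, 0.1927]
orientation: [1.316, 2.832, 0.003]
contact_force: [0.1, 0.2, 0.5]
grip_width: 0.0404
time: 22.35
position: [0.3912, 0.205, 0.266]
orientation: [1.316, 2.828, 0.007]
contact_force: [0.4, -0.1, 1.0]
grip_width: 0.0399
wrist 8765 slope,z [0.0003 0.0918]
scene 1818 slope,z [-0.006   0.0907]
side 652 slope,z [0.005  0.0923]
t 22.50 pos [0.3896 0.2042 0.2629] jawyaw 40.1 F [-1.  -0.6 -0.6] w 0.0401
   [-0.517, -0.382, 0.184] [0.01, 0.013, 0.351]
   [-0.577, -0.285, 0.182] [0.01, 0.013, 0.351]
  -- at [0.4  0.05 0.22]
   [-0.812, -0.207, -0.0] [-0.0, -0.0, 0.436]
   [-0.837, -0.026, -0.0] [-0.0, -0.0, 0.436]
  -- at [ 0.42 -0.15  0.22]
   [-0.844, 0.636, 0.083] [-0.0, -0.0, 0.524]
   [-0.65, 0.833, 0.083] [-0.0, -0.0, 0.524]
  -- at [ 0.5545 -0.365   0.2   ]
```

```bash
A='python3 -m inch'
$A '[[[-0.52,-0.38,0.18,0,0,0.35,80],[-0.52,-0.38,0.18,0,0,0.35,80],[-0.52,-0.38,0.18,0,0,0.35,80],[-0.52,-0.38,0.18,0,0,0.35,80]]]' >/dev/null
$A '[[[-0.58,-0.28,0.18,0,0,0.35,80],[-0.58,-0.28,0.18,0,0,0.35,80],[-0.58,-0.28,0.18,0,0,0.35,80],[-0.58,-0.28,0.18,0,0,0.35,80]]]' >/dev/null
$A '[[[-0.81,-0.21,0,0,0,0.44,80],[-0.81,-0.21,0,0,0,0.44,80],[-0.81,-0.21,0,0,0,0.44,80],[-0.81,-0.21,0,0,0,0.44,80]]]' >/dev/null
$A '[[[-0.84,-0.03,0,0,0,0.44,80],[-0.84,-0.03,0,0,0,0.44,80],[-0.84,-0.03,0,0,0,0.44,80],[-0.84,-0.03,0,0,0,0.44,80]]]' >/dev/null
$A '[[[-0.84,0.64,0.08,0,0,0.52,80],[-0.84,0.64,0.08,0,0,0.52,80],[-0.84,0.64,0.08,0,0,0.52,80],[-0.84,0.64,0.08,0,0,0.52,80]]]' >/dev/null
$A '[[[-0.65,0.83,0.08,0,0,0.52,80],[-0.65,0.83,0.08,0,0,0.52,80],[-0.65,0.83,0.08,0,0,0.52,80],[-0.65,0.83,0.08,0,0,0.52,80],[-0.65,0.83,0.08,0,0,0.52,80],[-0.65,0.83,0.08,0,0,0.52,80]]]'
python3 wm.py wr5
python3 -c "
from h import *
plan((.5545,-.365,.1,-35))"
```

```text
time: 24.67
position: [0.5557, -0.3757, 0.1996]
orientation: [2.788, 1.433, 0.011]
contact_force: [0.7, 0.5, 0.2]
grip_width: 0.0684
spacer 880 ztop 0.0190 mec [ 0.5552 -0.3657  0.0251] mid [ 0.5553 -0.3657]
cap 1427 ztop 0.0384 mec [ 0.4503 -0.3004  0.0202] mid [ 0.45   -0.3002]
nut 1261 ztop 0.0235 mec [ 0.4594 -0.1589  0.0212] mid [ 0.4596 -0.1596]
dish 481 ztop 0.0198 mec [ 0.5614 -0.1697  0.0311] mid [ 0.5605 -0.172 ]
table z 0.0007245668370384206
t 24.72 pos [ 0.5554 -0.3753  0.2002] jawyaw -35.6 F [-0.2 -0.6 -0.3] w 0.0688
   [0.064, -0.064, 0.834] [0.019, -0.005, -0.019]
  -- at [ 0.5545 -0.365   0.1   ]
```

```bash
A='python3 -m inch'
$A '[[[0.06,-0.06,0.3,0.02,0,-0.02,80],[0.06,-0.06,0.6,0.02,0,-0.02,80],[0.06,-0.06,0.83,0.02,0,-0.02,80],[0.06,-0.06,0.83,0.02,0,-0.02,80],[0.06,-0.06,0.83,0.02,0,-0.02,80]]]' 40
python3 -c "
from h import *
plan((.555,-.3655,.004,-35))"
```

```text
time: 25.13
position: [0.5542, -0.3632, 0.1003]
orientation: [-2.781, -1.453, -0.002]
contact_force: [0.2, -0.9, 0.9]
grip_width: 0.0681
t 25.13 pos [ 0.5542 -0.3632  0.1003] jawyaw -34.8 F [ 0.2 -0.9  0.9] w 0.0681
   [-0.014, 0.019, 0.802] [-0.006, -0.007, 0.006]
  -- at [ 0.555  -0.3655  0.004 ]
```

```bash
A='python3 -m inch'
$A '[[[-0.01,0.02,0.3,0,0,0,80],[-0.01,0.02,0.6,0,0,0,80],[-0.01,0.02,0.8,0,0,0,80],[-0.01,0.02,0.8,0,0,0,80],[-0.01,0.02,0.8,0,0,0,80],[-0.01,0.02,0.8,0,0,0,0],[-0.01,0.02,0.8,0,0,0,0],[-0.01,0.02,0.8,0,0,0,0]]]' 40
$A '[[[0,0,0,0,0,0,0],[0,0,0,0,0,0,0],[0,0,-0.3,0,0,0,0],[0,0,-0.6,0,0,0,0],[0,0,-0.9,0,0,0,0],[0,0,-1,0,0,0,0],[0,0,-1,0,0,0,0],[0,0,-1,0,0,0,0]]]'
python3 -c "
from h import *
plan((.5885,.0515,.15,5))"
```

```text
time: 25.8
position: [0.5578, -0.366, 0.0085]
orientation: [2.784, 1.454, 0.008]
contact_force: [-0.4, 0.7, 5.9]
grip_width: 0.0475
time: 26.47
position: [0.5571, -0.3663, 0.1289]
orientation: [2.783, 1.453, 0.008]
contact_force: [-0.0, -0.1, -1.9]
grip_width: 0.0481
t 26.47 pos [ 0.5571 -0.3663  0.1289] jawyaw -34.9 F [-0.  -0.1 -1.9] w 0.0481
   [0.752, -0.444, -0.043] [0.002, -0.001, -0.348]
   [0.817, -0.307, -0.043] [0.002, -0.001, -0.348]
   [0.858, -0.161, -0.043] [0.002, -0.001, -0.348]
   [0.873, -0.01, -0.043] [0.002, -0.001, -0.348]
  -- at [0.5885 0.0515 0.15  ]
```

```bash
A='python3 -m inch'
$A '[[[0.75,-0.44,-0.04,0,0,-0.35,0],[0.75,-0.44,-0.04,0,0,-0.35,0],[0.75,-0.44,-0.04,0,0,-0.35,0],[0.75,-0.44,-0.04,0,0,-0.35,0]]]' >/dev/null
$A '[[[0.82,-0.31,-0.04,0,0,-0.35,0],[0.82,-0.31,-0.04,0,0,-0.35,0],[0.82,-0.31,-0.04,0,0,-0.35,0],[0.82,-0.31,-0.04,0,0,-0.35,0]]]' >/dev/null
$A '[[[0.86,-0.16,-0.04,0,0,-0.35,0],[0.86,-0.16,-0.04,0,0,-0.35,0],[0.86,-0.16,-0.04,0,0,-0.35,0],[0.86,-0.16,-0.04,0,0,-0.35,0]]]' >/dev/null
$A '[[[0.87,-0.01,-0.04,0,0,-0.35,0],[0.87,-0.01,-0.04,0,0,-0.35,0],[0.87,-0.01,-0.04,0,0,-0.35,0],[0.87,-0.01,-0.04,0,0,-0.35,0],[0.87,-0.01,-0.04,0,0,-0.35,0],[0.87,-0.01,-0.04,0,0,-0.35,0],[0.87,-0.01,-0.04,0,0,-0.35,0]]]'
python3 - <<'E'
from h import *
p,d,c=grab("wrist");cv2.imwrite("pics/wr6.png",p);C=cloud(d,c);P=r.get_obs()["position"]
q=C[(d>0)&(np.linalg.norm(C[...,:2]-P[:2],axis=2)<.05)&(abs(C[...,2]-P[2]-.012)<.012)]
h=cv2.cvtColor(p,cv2.COLOR_BGR2HSV);m=(h[...,0]>12)&(h[...,0]<30)&(h[...,1]>120)&(d>0)&(abs(C[...,2]-P[2]-.005)<.02)&(np.linalg.norm(C[...,:2]-P[:2],axis=2)<.06)
q=C[m];t=q[q[:,2]>np.percentile(q[:,2],95)-.005];print("ring",len(q),np.percentile(q[:,2],[5,95])-P[2],cv2.minEnclosingCircle(t[:,:2].astype(np.float32)),P)
plan((.5885,.0515,.10,5))
E
```

```text
time: 28.05
position: [0.5794, 0.0752, 0.1459]
orientation: [-2.073, -2.339, -0.014]
contact_force: [0.2, -0.9, -0.6]
grip_width: 0.0475
ring 5012 [-0.00449468  0.00990985] ((0.5821477174758911, 0.07364441454410553), 0.02614993043243885) [0.57952195 0.07527503 0.14622458]
t 28.10 pos [0.5795 0.0753 0.1462] jawyaw 6.9 F [-0.3  0.7 -1.1] w 0.0478
   [-0.213, 0.052, 0.381] [-0.007, -0.036, 0.065]
  -- at [0.5885 0.0515 0.1   ]
```

View pics/wr6.png

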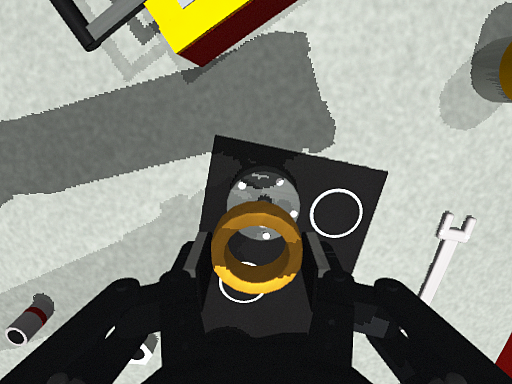

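```bash
A='python3 -m inch'
$A '[[[-0.2,0.03,0.1,0,-0.04,0.06,0],[-0.2,0.03,0.38,0,-0.04,0.06,0],[-0.2,0.03,0.38,0,-0.04,0.06,0],[-0.2,0.03,0.38,0,-0.04,0.06,0],[-0.2,0.03,0.38,0,-0.04,0.06,0],[-0.2,0.03,0.38,0,-0.04,0.06,0]]]'
python3 -c "
from h import *
plan((.5862,.0532,.037,5))"
```

```text
time: 28.6
position: [0.5867, 0.0533, 0.1018]
orientation: [2.118, 2.319, -0.002]
contact_force: [0.3, 0.5, -0.8]
grip_width: 0.048
t 28.60 pos [0.5867 0.0533 0.1018] jawyaw 5.2 F [ 0.3  0.5 -0.8] w 0.0480
   [0.0, -0.004, 0.54] [-0.001, 0.003, 0.006]
  -- at [0.5862 0.0532 0.037 ]
```

```bash
A='python3 -m inch'
$A '[[[0,0,0.15,0,0,0,0],[0,0,0.3,0,0,0,0],[0,0,0.42,0,0,0,0],[0,0,0.48,0,0,0,0],[0,0,0.52,0,0,0,0],[0,0,0.55,0,0,0,0],[0,0,0.55,0,0,0,0],[0,0,0.55,0,0,0,0]]]'
python3 -c "
from h import *
plan((.5862,.0532,.037,5))"
```

```text
time: 29.27
position: [0.5875, 0.0535, 0.0367]
orientation: [2.117, 2.318, 0.0]
contact_force: [-0.5, -0.3, -0.8]
grip_width: 0.0476
t 29.27 pos [0.5875 0.0535 0.0367] jawyaw 5.2 F [-0.5 -0.3 -0.8] w 0.0476
   [-0.002, -0.011, -0.002] [0.003, 0.003, 0.007]
  -- at [0.5862 0.0532 0.037 ]
```

```bash
A='python3 -m inch'
$A '[[[0,0,0.005,0,0,0,0],[0,0,0.005,0,0,0,80],[0,0,0,0,0,0,80],[0,0,0,0,0,0,80],[0,0,-0.2,0,0,0,80],[0,0,-0.5,0,0,0,80],[0,0,-0.9,0,0,0,80],[0,0,-1,0,0,0,80]]]'
python3 -c "
from h import *
plan((.52,-.1,.2,-15),(.4497,-.3,.16,-33))"
```

```text
time: 29.93
position: [0.5896, 0.0547, 0.1617]
orientation: [2.114, 2.315, 0.009]
contact_force: [1.0, 0.1, 1.1]
grip_width: 0.0683
t 29.93 pos [0.5896 0.0547 0.1617] jawyaw 5.2 F [1.  0.1 1.1] w 0.0683
   [-0.616, -0.346, -0.162] [0.008, -0.001, 0.353]
   [-0.667, -0.233, -0.16] [0.008, -0.001, 0.353]
  -- at [ 0.52 -0.1   0.2 ]
   [-0.881, -0.067, 0.167] [-0.0, -0.0, 0.314]
   [-0.88, 0.071, 0.167] [-0.0, -0.0, 0.314]
  -- at [ 0.4497 -0.3     0.16  ]
```

```bash
A='python3 -m inch'
$A '[[[-0.62,-0.35,-0.16,0,0,0.35,80],[-0.62,-0.35,-0.16,0,0,0.35,80],[-0.62,-0.35,-0.16,0,0,0.35,80],[-0.62,-0.35,-0.16,0,0,0.35,80]]]' >/dev/null
$A '[[[-0.67,-0.23,-0.16,0,0,0.35,80],[-0.67,-0.23,-0.16,0,0,0.35,80],[-0.67,-0.23,-0.16,0,0,0.35,80],[-0.67,-0.23,-0.16,0,0,0.35,80]]]' >/dev/null
$A '[[[-0.88,-0.07,0.17,0,0,0.31,80],[-0.88,-0.07,0.17,0,0,0.31,80],[-0.88,-0.07,0.17,0,0,0.31,80],[-0.88,-0.07,0.17,0,0,0.31,80]]]' >/dev/null
$A '[[[-0.88,0.07,0.17,0,0,0.31,80],[-0.88,0.07,0.17,0,0,0.31,80],[-0.88,0.07,0.17,0,0,0.31,80],[-0.88,0.07,0.17,0,0,0.31,80],[-0.88,0.07,0.17,0,0,0.31,80],[-0.88,0.07,0.17,0,0,0.31,80]]]'
python3 wm.py wr7
python3 - <<'E'
from h import *
plan((.4498,-.3,.10,-33))
p,d,c=grab("scene");cv2.imwrite("pics/s7.png",cv2.resize(p[150:290,140:320],None,fx=4,fy=4,interpolation=2))
C=cloud(d,c);m=(np.linalg.norm(C[...,:2]-[.59,.053],axis=2)<.05)&(abs(C[...,2]-.045)<.006)&(d>0);print(len(C[m]),np.median(C[m],axis=0),cv2.minEnclosingCircle(C[m][:,:2].astype(np.float32)))
E
```

```text
time: 31.43
position: [0.4465, -0.3072, 0.158]
orientation: [2.759, 1.491, 0.008]
contact_force: [-0.2, 0.6, 0.9]
grip_width: 0.0685
cap 1764 ztop 0.0384 mec [ 0.4496 -0.2997  0.0203] mid [ 0.4499 -0.3001]
nut 1702 ztop 0.0235 mec [ 0.4592 -0.1595  0.0209] mid [ 0.4593 -0.1596]
table z 0.0005595457776021717
t 31.48 pos [ 0.4466 -0.307   0.1582] jawyaw -33.2 F [1.1 0.6 0.5] w 0.0680
   [0.063, -0.013, 0.485] [0.015, -0.003, -0.007]
  -- at [ 0.4498 -0.3     0.1   ]
159 [0.59369692 0.05692636 0.04304388] ((0.5895748734474182, 0.053183168172836304), 0.025372805073857307)
```

View pics/s7.png

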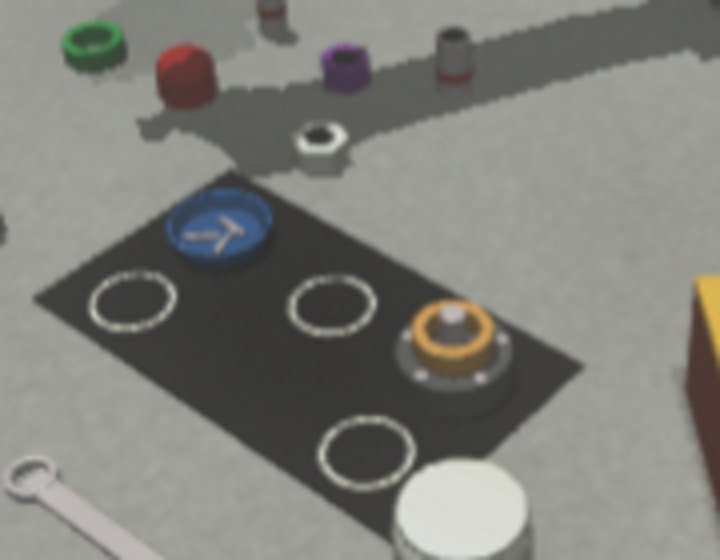

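```bash
A='python3 -m inch'
$A '[[[0.06,-0.01,0.2,0.02,0,0,80],[0.06,-0.01,0.49,0.02,0,0,80],[0.06,-0.01,0.49,0.02,0,0,80],[0.06,-0.01,0.49,0.02,0,0,80],[0.06,-0.01,0.49,0.02,0,0,80]]]' 40
python3 -c "
from h import *
plan((.4498,-.3,.006,-33))"
```

```text
time: 31.95
position: [0.451, -0.3003, 0.1008]
orientation: [-2.761, -1.496, -0.002]
contact_force: [0.2, 0.4, 0.0]
grip_width: 0.0682
t 31.95 pos [ 0.451  -0.3003  0.1008] jawyaw -33.1 F [0.2 0.4 0. ] w 0.0682
   [-0.005, -0.009, 0.79] [-0.001, -0.003, -0.004]
  -- at [ 0.4498 -0.3     0.006 ]
```

```bash
A='python3 -m inch'
$A '[[[0,-0.01,0.3,0,0,0,80],[0,-0.01,0.6,0,0,0,80],[0,-0.01,0.79,0,0,0,80],[0,-0.01,0.79,0,0,0,80],[0,-0.01,0.79,0,0,0,80],[0,-0.01,0.79,0,0,0,0],[0,-0.01,0.79,0,0,0,0],[0,-0.01,0.79,0,0,0,0]]]' 40
$A '[[[0,0,0,0,0,0,0],[0,0,0,0,0,0,0],[0,0,-0.3,0,0,0,0],[0,0,-0.6,0,0,0,0],[0,0,-0.9,0,0,0,0],[0,0,-1,0,0,0,0],[0,0,-1,0,0,0,0],[0,0,-1,0,0,0,0]]]'
python3 -c "
from h import *
plan((.5795,-.053,.13,-3))"
```

```text
time: 32.62
position: [0.4518, -0.3005, 0.0089]
orientation: [2.76, 1.494, 0.005]
contact_force: [-1.0, 0.6, 6.5]
grip_width: 0.044
time: 33.28
position: [0.4512, -0.3006, 0.1293]
orientation: [2.759, 1.493, 0.006]
contact_force: [-0.1, 0.7, -1.3]
grip_width: 0.0437
t 33.28 pos [ 0.4512 -0.3006  0.1293] jawyaw -33.2 F [-0.1  0.7 -1.3] w 0.0437
   [0.771, -0.078, -0.001] [0.004, 0.0, -0.351]
   [0.773, 0.058, -0.001] [0.004, 0.0, -0.351]
   [0.751, 0.192, -0.001] [0.004, 0.0, -0.351]
  -- at [ 0.5795 -0.053   0.13  ]
```

```bash
A='python3 -m inch'
$A '[[[0.77,-0.08,0,0,0,-0.35,0],[0.77,-0.08,0,0,0,-0.35,0],[0.77,-0.08,0,0,0,-0.35,0],[0.77,-0.08,0,0,0,-0.35,0]]]' >/dev/null
$A '[[[0.77,0.06,0,0,0,-0.35,0],[0.77,0.06,0,0,0,-0.35,0],[0.77,0.06,0,0,0,-0.35,0],[0.77,0.06,0,0,0,-0.35,0]]]' >/dev/null
$A '[[[0.75,0.19,0,0,0,-0.35,0],[0.75,0.19,0,0,0,-0.35,0],[0.75,0.19,0,0,0,-0.35,0],[0.75,0.19,0,0,0,-0.35,0],[0.75,0.19,0,0,0,-0.35,0],[0.75,0.19,0,0,0,-0.35,0],[0.75,0.19,0,0,0,-0.35,0]]]'
python3 - <<'E'
from h import *
p,d,c=grab("wrist");cv2.imwrite("pics/wr8.png",p);C=cloud(d,c);P=r.get_obs()["position"]
h=cv2.cvtColor(p,cv2.COLOR_BGR2HSV);m=((h[...,0]<8)|(h[...,0]>172))&(h[...,1]>120)&(d>0)&(C[...,2]>.05)&(np.linalg.norm(C[...,:2]-P[:2],axis=2)<.06)
q=C[m];zt=np.percentile(q[:,2],97);t=q[q[:,2]>zt-.006];print("cap",len(q),zt-P[2],cv2.minEnclosingCircle(t[:,:2].astype(np.float32)))
plan((.5795,-.053,.07,-3))
E
```

```text
time: 34.53
position: [0.5775, -0.0456, 0.1259]
orientation: [-2.267, -2.171, -0.003]
contact_force: [0.3, 0.3, -0.6]
grip_width: 0.044
cap 7166 0.029293147918349194 ((0.5960588455200195, -0.05044299364089966), 0.03736509382724762)
t 34.58 pos [ 0.5777 -0.0453  0.1261] jawyaw -2.5 F [-0.9 -0.3 -0.9] w 0.0439
   [-0.065, 0.018, 0.468] [-0.0, -0.008, 0.019]
  -- at [ 0.5795 -0.053   0.07  ]
```

```bash
A='python3 -m inch'
$A '[[[-0.06,0.02,0.2,0,0,0.02,0],[-0.06,0.02,0.47,0,0,0.02,0],[-0.06,0.02,0.47,0,0,0.02,0],[-0.06,0.02,0.47,0,0,0.02,0],[-0.06,0.02,0.47,0,0,0.02,0],[-0.06,0.02,0.47,0,0,0.02,0]]]'
python3 -c "
from h import *
plan((.5795,-.053,.0125,-3))"
```

```text
time: 35.08
position: [0.581, -0.0523, 0.0716]
orientation: [-2.279, -2.161, -0.008]
contact_force: [0.0, 0.2, 0.7]
grip_width: 0.0441
t 35.08 pos [ 0.581  -0.0523  0.0716] jawyaw -3.0 F [0.  0.2 0.7] w 0.0441
   [-0.009, -0.014, 0.492] [0.006, -0.008, -0.001]
  -- at [ 0.5795 -0.053   0.0125]
```

```bash
A='python3 -m inch'
$A '[[[-0.01,-0.02,0.15,0,0,0,0],[-0.01,-0.02,0.3,0,0,0,0],[-0.01,-0.02,0.42,0,0,0,0],[-0.01,-0.02,0.46,0,0,0,0],[-0.01,-0.02,0.48,0,0,0,0],[-0.01,-0.02,0.49,0,0,0,0],[-0.01,-0.02,0.49,0,0,0,0],[-0.01,-0.02,0.49,0,0,0,0]]]'
$A '[[[0,0,0,0,0,0,80],[0,0,0,0,0,0,80],[0,0,0,0,0,0,80],[0,0,-0.2,0,0,0,80],[0,0,-0.5,0,0,0,80],[0,0,-0.9,0,0,0,80],[0,0,-1,0,0,0,80],[0,0,-1,0,0,0,80]]]'
python3 -c "
from h import *
plan((.46,-.1595,.13,-24))"
```

```text
time: 35.75
position: [0.5796, -0.053, 0.0138]
orientation: [2.279, 2.161, 0.01]
contact_force: [-0.1, -0.0, -0.5]
grip_width: 0.044
time: 36.42
position: [0.5825, -0.0531, 0.1393]
orientation: [2.273, 2.156, 0.02]
contact_force: [0.4, 1.2, -0.4]
grip_width: 0.0684
t 36.42 pos [ 0.5825 -0.0531  0.1393] jawyaw -3.0 F [ 0.4  1.2 -0.4] w 0.0684
   [-0.939, -0.973, 0.06] [0.029, -0.013, 0.732]
  -- at [ 0.46   -0.1595  0.13  ]
```

```bash
A='python3 -m inch'
$A '[[[-0.3,-0.3,0,0,0,0.2,70],[-0.6,-0.6,0.06,0.03,0,0.5,70],[-0.94,-0.97,0.06,0.03,-0.01,0.73,70],[-0.94,-0.97,0.06,0.03,-0.01,0.73,70],[-0.94,-0.97,0.06,0.03,-0.01,0.73,70],[-0.94,-0.97,0.06,0.03,-0.01,0.73,70],[-0.94,-0.97,0.06,0.03,-0.01,0.73,70],[-0.94,-0.97,0.06,0.03,-0.01,0.73,70]]]'
python3 - <<'E'
from h import *
p,d,c=grab("wrist");cv2.imwrite("pics/wr9.png",p);C=cloud(d,c)
m=(np.linalg.norm(C[...,:2]-[.4595,-.1595],axis=2)<.03)&(abs(C[...,2]-.0225)<.003)&(d>0);t=C[m][:,:2].astype(np.float32)
print(cv2.minEnclosingCircle(t),(t.min(0)+t.max(0))/2)
ths=np.arange(-54,6,2);wd=[np.ptp(t@[np.cos(np.radians(a)),np.sin(np.radians(a))]) for a in ths];i=np.argmin(wd);print("flat",ths[i],wd[i],max(wd),np.round(wd,4))
m=(np.linalg.norm(C[...,:2]-[.5795,-.053],axis=2)<.03)&(C[...,2]>.02)&(d>0)&(C[...,2]<.06);t=C[m];
if len(t)>50: zt=np.percentile(t[:,2],97);t=t[t[:,2]>zt-.006];print("cap",zt,cv2.minEnclosingCircle(t[:,:2].astype(np.float32)))
plan((.4595,-.1595,.07,-24))
E
```

```text
time: 37.08
position: [0.4615, -0.1585, 0.13]
orientation: [-2.631, -1.714, -0.003]
contact_force: [-0.1, 0.6, -0.7]
grip_width: 0.0597
((0.45975029468536377, -0.15905435383319855), 0.020627247169613838) [ 0.45961088 -0.15905544]
flat -24 0.035578290096716814 0.04088662262602305 [0.0409 0.0408 0.0406 0.0404 0.0402 0.0399 0.0396 0.0392 0.0387 0.0382
 0.0377 0.0371 0.0365 0.0361 0.0356 0.0356 0.036  0.0366 0.0371 0.0376
 0.038  0.0384 0.0387 0.039  0.0393 0.0395 0.0396 0.0397 0.0398 0.0398]
cap 0.0415840645823998 ((0.5796289443969727, -0.05583135038614273), 0.01985478773713112)
t 37.13 pos [ 0.4615 -0.1584  0.13  ] jawyaw -23.8 F [ 0.8 -0.2  0. ] w 0.0596
   [-0.016, -0.011, 0.5] [-0.001, -0.004, 0.007]
  -- at [ 0.4595 -0.1595  0.07  ]
```

View pics/wr9.png

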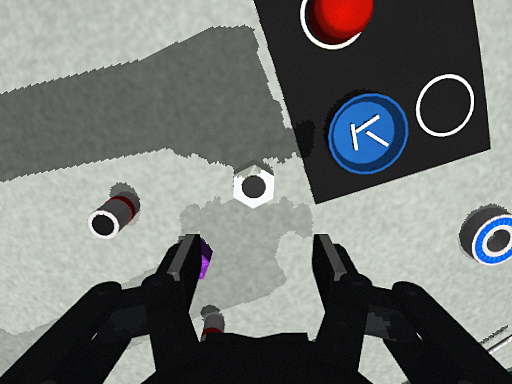

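```bash
A='python3 -m inch'
$A '[[[-0.02,-0.02,0.3,0,0,0,70],[-0.02,-0.02,0.5,0,0,0,70],[-0.02,-0.02,0.5,0,0,0,70],[-0.02,-0.02,0.5,0,0,0,70]]]' 40
$A '[[[0,-0.01,0.3,0,0,0,70],[0,-0.01,0.53,0,0,0,70],[0,-0.01,0.53,0,0,0,70],[0,-0.01,0.53,0,0,0,70],[0,-0.01,0.53,0,0,0,0],[0,-0.01,0.53,0,0,0,0],[0,-0.01,0.53,0,0,0,0],[0,-0.01,0.53,0,0,0,0]]]'
$A '[[[0,0,0,0,0,0,0],[0,0,0,0,0,0,0],[0,0,-0.3,0,0,0,0],[0,0,-0.6,0,0,0,0],[0,0,-0.9,0,0,0,0],[0,0,-1,0,0,0,0],[0,0,-1,0,0,0,0],[0,0,-1,0,0,0,0]]]'
python3 -c "
from h import *
plan((.65,-.1645,.13,-15))"
```

```text
time: 37.47
position: [0.4584, -0.1583, 0.0693]
orientation: [-2.627, -1.716, -0.001]
contact_force: [0.5, 0.3, -0.1]
grip_width: 0.0601
time: 38.13
position: [0.4593, -0.1579, 0.0081]
orientation: [-2.63, -1.718, -0.006]
contact_force: [-1.0, 1.2, 6.9]
grip_width: 0.0352
time: 38.8
position: [0.4588, -0.1585, 0.1286]
orientation: [2.63, 1.717, 0.006]
contact_force: [-0.6, -0.1, -1.4]
grip_width: 0.0349
t 38.80 pos [ 0.4588 -0.1585  0.1286] jawyaw -23.7 F [-0.6 -0.1 -1.4] w 0.0349
   [0.298, 0.739, -0.003] [0.003, -0.003, -0.152]
   [0.241, 0.76, -0.004] [0.003, -0.003, -0.152]
  -- at [ 0.65   -0.1645  0.13  ]
```

```bash
python3 -c "
from h import *
plan((.65,-.1645,.13,-84))"
```

```text
t 38.80 pos [ 0.4588 -0.1585  0.1286] jawyaw -23.7 F [-0.6 -0.1 -1.4] w 0.0349
   [0.199, 0.493, -0.002] [0.001, -0.003, 0.701]
   [0.356, 0.395, -0.002] [0.001, -0.003, 0.701]
   [0.47, 0.248, -0.003] [0.001, -0.003, 0.701]
  -- at [ 0.65   -0.1645  0.13  ]
```

```bash
A='python3 -m inch'
$A '[[[0.2,0.49,0,0,0,0.35,0],[0.2,0.49,0,0,0,0.7,0],[0.2,0.49,0,0,0,0.7,0],[0.2,0.49,0,0,0,0.7,0],[0.2,0.49,0,0,0,0.7,0]]]' >/dev/null
$A '[[[0.36,0.4,0,0,0,0.35,0],[0.36,0.4,0,0,0,0.7,0],[0.36,0.4,0,0,0,0.7,0],[0.36,0.4,0,0,0,0.7,0],[0.36,0.4,0,0,0,0.7,0]]]' >/dev/null
$A '[[[0.47,0.25,0,0,0,0.35,0],[0.47,0.25,0,0,0,0.7,0],[0.47,0.25,0,0,0,0.7,0],[0.47,0.25,0,0,0,0.7,0],[0.47,0.25,0,0,0,0.7,0],[0.47,0.25,0,0,0,0.7,0],[0.47,0.25,0,0,0,0.7,0]]]'
python3 - <<'E'
from h import *
p,d,c=grab("wrist");C=cloud(d,c);P=r.get_obs()["position"];g=cv2.cvtColor(p,cv2.COLOR_BGR2GRAY)
cv2.imwrite("pics/wr10.png",p)
m=(np.linalg.norm(C[...,:2]-P[:2],axis=2)<.03)&(abs(C[...,2]-P[2]-.0135)<.004)&(d>0);t=C[m][:,:2].astype(np.float32);print("nut?",len(t),cv2.minEnclosingCircle(t) if len(t) else 0, P)
plan((.65,-.1645,.07,-84))
E
```

```text
time: 40.22
position: [0.6463, -0.1635, 0.1255]
orientation: [-3.134, -0.181, 0.006]
contact_force: [-0.0, 0.2, -0.3]
grip_width: 0.0349
nut? 4341 ((0.6538141965866089, -0.16265206038951874), 0.028942428529262543) [ 0.64653141 -0.16349723  0.12558148]
t 40.27 pos [ 0.6465 -0.1635  0.1256] jawyaw -83.4 F [ 0.3 -0.3 -0.9] w 0.0349
   [0.029, 0.013, 0.463] [-0.006, 0.007, 0.02]
  -- at [ 0.65   -0.1645  0.07  ]
```

View pics/wr10.png

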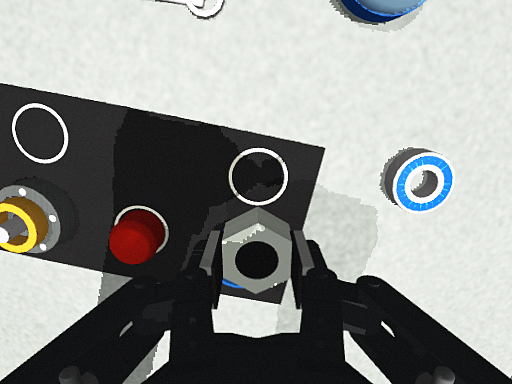

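```bash
python3 - <<'E'
from h import *
p,d,c=grab("wrist");C=cloud(d,c);g=cv2.cvtColor(p,cv2.COLOR_BGR2GRAY)
m=np.zeros_like(g);cv2.circle(m,(258,177),34,255,-1);m=(m>0)&(g>140)&(abs(C[...,2]-.003)<.004)
q=C[m];A=np.c_[2*q[:,:2],np.ones(len(q))];s=np.linalg.lstsq(A,(q[:,:2]**2).sum(1),rcond=None)[0];print("ring",len(q),s[:2],np.sqrt(s[2]+s[0]**2+s[1]**2),q[:,2].mean(),cv2.minEnclosingCircle(q[:,:2].astype(np.float32)))
m=np.zeros_like(g);cv2.circle(m,(257,260),26,255,-1);m=(m>0)&(g<60)&(d>0);q=C[m];P=r.get_obs()["position"]
print("disc",len(q),np.median(q,axis=0),q[:,:2].mean(0),(q.min(0)+q.max(0))/2,P)
h=cv2.cvtColor(p,cv2.COLOR_BGR2HSV);m=((h[...,0]<8)|(h[...,0]>172))&(h[...,1]>120)&(abs(C[...,2]-.03)<.015)&(np.linalg.norm(C[...,:2]-[.58,-.053],axis=2)<.04);q=C[m];zt=np.percentile(q[:,2],97);t=q[q[:,2]>zt-.008];print("cap",zt,cv2.minEnclosingCircle(t[:,:2].astype(np.float32)))
m=np.zeros_like(g);cv2.circle(m,(145,235),40,255,-1);m=(m>0)&(g>150)&(h[...,1]<60)&(abs(C[...,2]-.003)<.004);q=C[m];A=np.c_[2*q[:,:2],np.ones(len(q))];s=np.linalg.lstsq(A,(q[:,:2]**2).sum(1),rcond=None)[0];print("capring",len(q),s[:2],np.sqrt(s[2]+s[0]**2+s[1]**2))
E
```

```text
ring 619 [ 0.64990065 -0.1649328 ] 0.02651848334032099 0.0034315220946316027 ((0.6494831442832947, -0.16462892293930054), 0.028969038277864456)
disc 1271 [ 0.64703287 -0.16423187  0.14017043] [ 0.64704191 -0.1642373 ] [ 0.64678491 -0.16428901  0.14022437] [ 0.64677445 -0.16348464  0.12567573]
cap 0.04148023531701252 ((0.5819135308265686, -0.05543635040521622), 0.020964952185750008)
capring 203 [ 0.57991693 -0.05325364] 0.026349791314369812
```

```bash
A='python3 -m inch'
$A '[[[0.02,0,0.2,0,0,0,0],[0.02,0.01,0.46,0,0,0,0],[0.02,0.01,0.46,0,0,0,0],[0.02,0.01,0.46,0,0,0,0],[0.02,0.01,0.46,0,0,0,0],[0.02,0.01,0.46,0,0,0,0]]]'
python3 -c "
from h import *
plan((.6495,-.164,.0115,-84))"
```

```text
time: 40.82
position: [0.6504, -0.1644, 0.0725]
orientation: [-3.135, -0.18, 0.0]
contact_force: [0.5, -0.3, -0.8]
grip_width: 0.0349
t 40.82 pos [ 0.6504 -0.1644  0.0725] jawyaw -83.4 F [ 0.5 -0.3 -0.8] w 0.0349
   [-0.007, -0.004, 0.509] [-0.004, 0.0, 0.02]
  -- at [ 0.6495 -0.164   0.0115]
```

```bash
A='python3 -m inch'
$A '[[[-0.01,0,0.15,0,0,0,0],[-0.01,0,0.3,0,0,0,0],[-0.01,0,0.42,0,0,0,0],[-0.01,0,0.48,0,0,0,0],[-0.01,0,0.5,0,0,0,0],[-0.01,0,0.51,0,0,0,0],[-0.01,0,0.51,0,0,0,0],[-0.01,0,0.51,0,0,0,0]]]'
$A '[[[0,0,0,0,0,0,70],[0,0,0,0,0,0,70],[0,0,0,0,0,0,70],[0,0,-0.2,0,0,0,70],[0,0,-0.5,0,0,0,70],[0,0,-0.9,0,0,0,70],[0,0,-1,0,0,0,70],[0,0,-1,0,0,0,70]]]'
$A '[[[-0.5,0,-0.5,0,0,0,70],[-0.7,0,-0.9,0,0,0,70],[-0.7,0,-0.9,0,0,0,70],[-0.7,0,-0.9,0,0,0,70],[-0.7,0,-0.9,0,0,0,70]]]'
python3 - <<'E'
from h import *
a=np.radians(40.2);ex=np.array([np.cos(a),np.sin(a)]);ey=np.array([-ex[1],ex[0]]);c0=np.array([.520,.308]);ims=[]
for n in("wrist","scene","side"):
    p,d,c=grab(n);C=cloud(d,c);ims.append(p)
    for k,g,z in(("nut",(.65,-.165),.0255),("cap",(.58,-.054),.041),("spacer",(.589,.053),.0465),("spacerflange",(.589,.053),.028)):
        m=(np.linalg.norm(C[...,:2]-g,axis=2)<(.04))&(abs(C[...,2]-z)<.004)&(d>0);t=C[m]
        if len(t)>20:print(n,k,len(t),np.round(cv2.minEnclosingCircle(t[:,:2].astype(np.float32))[0],4),"z",np.median(t[:,2]).round(4))
    L=np.stack([(C[...,:2]-c0)@ex,(C[...,:2]-c0)@ey,C[...,2]],-1);h=cv2.cvtColor(p,cv2.COLOR_BGR2HSV)
    y=(h[...,0]>15)&(h[...,0]<35)&(h[...,1]>140)&(abs(L[...,0])<.1)&(abs(L[...,1])<.105)&(abs(L[...,2]-.09)<.03)
    if y.sum()>50: print(n,"guard slope",np.polyfit(L[y][:,0],L[y][:,2],1).round(4))
cv2.imwrite("pics/fin.png",np.vstack([np.hstack([cv2.resize(ims[1][150:330,140:440],(500,300)),cv2.resize(ims[0],(300,300))]),np.hstack([cv2.resize(ims[2][90:290,170:370],(300,300)),np.zeros((300,500,3),np.uint8)])]))
plan()
E
```

```text
time: 41.48
position: [0.65, -0.1645, 0.0123]
orientation: [-3.135, -0.18, -0.002]
contact_force: [-0.2, -0.5, -0.9]
grip_width: 0.035
time: 42.15
position: [0.6536, -0.1653, 0.139]
orientation: [3.135, 0.18, 0.02]
contact_force: [-0.3, -0.1, 0.1]
grip_width: 0.06
time: 42.57
position: [0.5688, -0.1762, 0.2499]
orientation: [3.132, 0.176, 0.029]
contact_force: [0.6, -0.5, -0.3]
grip_width: 0.0595
wrist nut 806 [ 0.6496 -0.1653] z 0.0252
wrist cap 655 [ 0.5807 -0.0551] z 0.0394
wrist spacer 776 [0.5896 0.0508] z 0.0456
wrist spacerflange 1157 [0.5889 0.0504] z 0.0279
scene nut 116 [ 0.6503 -0.1644] z 0.0245
scene cap 42 [ 0.5841 -0.0513] z 0.0383
scene spacer 104 [0.5912 0.0536] z 0.0439
scene spacerflange 228 [0.5906 0.0542] z 0.0271
scene guard slope [-0.006   0.0907]
side nut 147 [ 0.6481 -0.1644] z 0.0246
side cap 94 [ 0.5784 -0.054 ] z 0.0395
side spacer 100 [0.5871 0.0519] z 0.0453
side spacerflange 162 [0.5857 0.0511] z 0.028
side guard slope [0.0071 0.0922]
t 42.72 pos [ 0.5685 -0.1745  0.2446] jawyaw -83.4 F [ 0.2  0.2 -0.7] w 0.0596
```

View pics/fin.png

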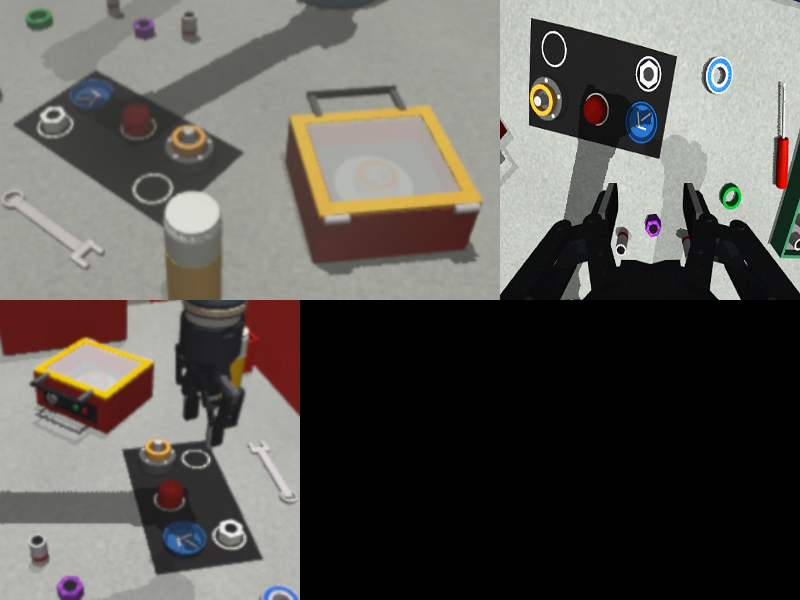

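```bash
python3 -m inch '[[[0,0,0,0,0,0,70],[0,0,0,0,0,0,70],[0,0,0,0,0,0,70],[0,0,0,0,0,0,70]]]'; python3 -c "
from workcell import r
print(r.job_done())"
```

```text
time: 43.05
position: [0.5685, -0.1742, 0.2435]
orientation: [3.136, 0.181, 0.015]
contact_force: [0.4, 0.1, 0.5]
grip_width: 0.0597
the job is handed in; nothing more can be done
None
```

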